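Clamp a bar in the bench hold-down

ROBOT

A 7-joint arm with a two-finger parallel gripper is mounted at the origin on the work surface. World frame = base frame: x ahead of the robot, y to its left, z up, the work surface at z = 0. Lengths are in m, angles in rad, forces in N, time in s.
With the tool pointing down it reaches from about 0.4 to 0.85 m from the base axis. Payload 4.5 kg.
Tool frame: the origin (TCP) lies on the centre line of the jaws, within the pads' length; the fingertips stand 14 mm ahead of it and the grasp point (between the pads) lies 5 mm behind it; y points along the fingers, z is the direction in which the jaws open and shut, and the axes are right-handed (so a half turn about y gives the same grasp; the last joint's range is limited). The gripper opens to 88 mm and grips with 3 to 60 N. Pads are 18 mm wide; open, the fingers measure 123 mm over their backs; the gripper's body (75 mm by 187 mm) begins 45 mm behind the grasp point.
Start: joints at [-1.145, 0.689, -0.195, 1.565, 0.157, 0.902, -0.215], TCP at [0.239, 0.578, 0.221] pointing down, gripper open.
Joint ranges: [-3.01, 3.01], [-0.46, 2.08], [-1.47, 1.51], [0.13, 2.56], [-1, 4.14], [0.04, 2.09], [-2.66, 2.66]. Speed limits (rad/s): [2.57, 2.57, 3.14, 3.14, 3.14, 3.14, 3.14].

INTERFACE

Orientations are given as a unit quaternion [x, y, z, w].
In Python, from plant import get_state, imaging, job gives the robot as it stands.
- The arm moves only by the tool send_rows, never from a script. Its argument "motion" is a list that holds one entry, the list of rows, each a list of 7 numbers: the turn, a rotation vector about the tool's x, y, z scaled (see below), then the shift along the tool's x, y, z scaled (see below), then the gripper's target within -1 to 1 (shut at 1, half-way at 0, fully open at -1). In form: [[[rx, ry, rz, tx, ty, tz, gripper], ...]]. A call has exactly 5 rows; each row shifts and turns the commanded pose from where the row before left it, along the tool's axes as they then stand; what a row does not reach is not made up. The controller multiplies each number of a shift by 0.02 m and each number of a turn by 0.08 rad. A row lasts 1/12 s, in which the tool goes at most 41.7 mm and 7.16 degrees, less where a joint would pass 70% of its speed; a pose out of reach is approached as far as the arm can. A call with a number of a shift or a turn outside -1 to 1 is refused whole. A call with a gripper value outside its range is refused whole. The fingers move at their own pace and stop on an object; "force" is the grip in N (left out, the last holds). Time passes only in rows, so rows that do not move let the fingers close, or fill a call up. It gives the time, the measured TCP pose, the force and the opening at its end, in the units of the state.
- get_state(): the state, without advancing time (a new reading comes with each control period).
- imaging.snapshot(name): name is "side" or "top" or "wrist"; returns a dict with "img" (420x560x3 uint8, red, green, blue), "camera_matrix" (3x3 intrinsics, pixels), "dist_coeffs" ([k1, k2, p1, p2, k3] as OpenCV has them; the pictures are not rectified), "R" (3x3) and "t" (3): a world point X has camera coordinates R X + t; the wrist camera has in their place "hand_eye" (4x4, takes a point from camera to tool coordinates, whose origin is the TCP and whose axes are the tool frame's). Camera axes: x right, y down, z forward; pixel columns grow to the right and rows downward; lengths in m; the calibration is good to about 2 mm. A picture is of the moment at which its call begins: read the wrist's pose just before it. There is no depth.
- job.finish_job(): hands the job in, once; it reports no verdict.
The state is a dict: "clock": time; "q": joint angles; "qd": joint speeds; "joint_torque": joint torques, N m; "tool_pos": TCP position; "eef_rot": TCP orientation; "contact_force": force on the tool from outside, world axes, zero at the start; "moment": the same for the moment, N m; "opening": opening from 0.0 (shut) to 1.0 (fully open).
Only numpy, scipy, OpenCV 4.12 (cv2) and the standard library are available. Lean on these libraries where they do the work, as an engineer would, in place of code of your own. Each camera call takes 0.05 s, during which the arm holds its last target.

TASK

Clamp the square steel bar in the lever hold-down: first slide the bar along its guide, under the bridge, until its end meets the stop, then flip the safety catch right over, off the lever, and only then pull the lever by its wooden cross grip all the way towards the robot, so its foot presses on the bar. Finish while still holding the lever there, because it springs back when let go. Do not force the lever while the catch is on, and leave the other things on the bench where they lie.

Things in the scene. Friction and masses are not known exactly. Their poses are not given: they have to be found in the camera images.
- clamp: Lever hold-down, dark steel and grey, fixed to the bench; its place and yaw differ between runs. Origin on the bench top; its axes are called clamp x (away from the robot), y (left), z (up) below, and offsets in mm are in them. Base plate 12 mm thick, x -115 to 125, y -210 to 110. The bar's guide runs along y at x = -70
- bar: Loose square steel bar, 22 x 22 x 200 mm, about 0.7 kg, lying along clamp y in the guide. Origin: its centre (z = 41); y: along it, towards the stop. It starts 75 to 125 mm short of the stop, front end between the rails, rear part sticking out to clamp -y, where it can be gripped across its sides or pushed on its end
- bar_home (a point): Where the bar's centre is when the bar is fully home: clamp (-70, -50, 41); axes as the clamp. The bar slides on an 18 mm wide rib, top z = 30, y -200 to 50, between two rails 10 mm thick, tops z = 44, y -95 to 60, 1.5 mm clear of it each side. At y below -95 there are no rails: both sides of bar and rib are free down to the base plate
- bridge (a point): Middle of the underside of the bridge over the guide, at clamp (-70, -40, 56), 4 mm above the bar; the bridge is 45 mm (x) by 22 mm (y), its bolts' tops at z = 68
- stop (a point): Face of the stop plate at the guide's far end, at clamp (-70, 50, 41); the bar's front end meets it
- catch (a joint): Angle of the safety catch, rad: 0 = on (level across the robot's side of the lever's stem, blocking it), 1.57 = upright, 2.6 = flipped right over (end stop). Its weight keeps it on or, past upright, lets it fall over to 2.6 and stay. Little friction
- catch_tab (a point): Centre of the tab at the free end of the catch, a steel plate 10 mm thick along clamp x. Arm 16 mm high, 85 mm long from the hinge to the tab's middle, running to clamp -y when on; tab 26 mm along the arm, 34 mm high, this point 10 mm above the arm's centre line. Grip it from above across the 10 mm. It moves up and over to clamp +y, about catch_hinge
- catch_hinge (a point): Axis of the catch, parallel to clamp x, at clamp (19, 25, 119). Grey lugs on both sides of it reach up to z = 131
- lever (a joint): Lever angle, rad: 0 = rest, leaning 35 degrees away from the robot; grows as the grip is pulled to clamp -x; 0.9 = end stop. A spring draws it back: at the grip 2 to 5 N, about 13 N in all with the foot fully pressed. With the bar home the foot meets it at about 0.79 and gives until 0.9. With the catch on, it is blocked after a few hundredths
- lever_grip (a point): Point on the axis of the lever's round wooden cross grip, 85 mm left (clamp +y) of the stem; the grip is 22 mm across and lies along clamp y. It swings at radius 200 mm in the clamp's x-z plane about lever_hinge. A gripper that points down and closes along clamp x can keep its direction: the grip turns on its core
- lever_hinge (a point): On the lever's axis (parallel to clamp y), below the stem: clamp (0, 0, 64). The stem is a 16 mm round bar from here to the cross grip
- grip: The lever's wooden cross grip, 135 mm long, 22 mm across; a sleeve that turns freely on its core; origin on its axis where the stem meets it
- foot: The rubber-tipped, spring-loaded foot on the lever's nose (a ball of radius 11 mm, origin at its centre), which comes down on the bar 70 mm in front of the lever's axis as the lever is pulled; it gives up to 12 mm at 2.5 N per mm
- offcut: Bystander, to be left alone: steel offcut block 30 x 35 x 40 mm standing on the clamp's base plate behind the bar. Origin: its underside
- chisel: Bystander, to be left alone: cold chisel 145 mm long lying in front of the clamp. Origin: its underside
- tin: Bystander, to be left alone: closed tin, 68 mm across, 100 mm tall, behind the clamp. Origin: its underside
- hammer: Bystander, to be left alone: hammer 280 mm long lying at the left. Origin: its underside
- wrench: Bystander, to be left alone: wrench 200 mm long lying at the right. Origin: its underside
- brush: Bystander, to be left alone: brush lying at the back left. Origin: its underside
- mug: Bystander, to be left alone: blue mug 80 mm across, 90 mm tall, at the front left. Origin: its underside
Things that resemble listed ones, but are neither listed nor needed, are in the scene too. There is more than one size of the bar; the one meant has the size given above.

How it is judged:
By the outcome, as a careful person would: the job done as asked, in the order asked, and still so for the second after the job is handed in, while the arm keeps its last pose, push and grip.
It also fails if it takes over 58 s, if anything falls off the work surface, if the arm or the gripper's body presses on something with over 40 N, if the wrist force passes 120 N, or if a joint passes its speed limit or range.

## Working session

There is one attempt and no reset: what is moved stays moved. The work goes in short steps, Python scripts to look and compute and a tool call to move; the robot and the scene stay as the last step left them, time stands still between calls to the robot, and variables do not carry over. Pictures are saved under pics/ and viewed, and the job is handed in when it is done.

Besides the shell and the picture viewer there is one more tool, called after "Call:" as a command line: name --argument value ..., lists and objects as JSON in quotes. send_rows: Moves the arm, as the interface text tells. Its arguments: {"type":"object","properties":{"motion":{"type":"array"},"force":{"type":"number"}},"required":["motion"]}

```bash
mkdir -p pics; ls; python3 - <<'E'
from plant import get_state, imaging, job
import cv2,json
s=get_state();print(s)
for n in ["side","top","wrist"]:
    d=imaging.snapshot(n); cv2.imwrite(f"pics/{n}0.png",d["img"][:,:,::-1])
    print(n,{k:v for k,v in d.items() if k!="img"})
E
```

```text
pics
{'clock': 0.0, 'q': array([-1.14527769,  0.68999236, -0.19452467,  1.56635403,  0.15731768,
        0.90250614, -0.21510128]), 'qd': array([-3.90471801e-04,  1.45862024e-03, -8.40367207e-04, -1.12479461e-03,
        2.26242080e-03, -4.56528553e-05,  4.70438105e-05]), 'joint_torque': array([-7.54656685e-04, -5.27564442e+01, -1.26727480e+00, -1.53426254e+01,
       -5.26610459e-02,  6.49791284e-03,  1.65852175e-04]), 'tool_pos': array([0.23840097, 0.57701488, 0.22020245]), 'eef_rot': array([ 0.69424908, -0.13765202,  0.13749541, -0.6929395 ]), 'contact_force': array([-0.49594096, -0.17056552, -0.74217117]), 'moment': array([ 0.02242972, -0.00460008, -0.0086332 ]), 'opening': 0.9961152751062289}
side {'camera_matrix': array([[519.96273934,   0.        , 277.06721665],
       [  0.        , 519.96273934, 213.57757841],
       [  0.        ,   0.        ,   1.        ]]), 'dist_coeffs': array([-0.00650018,  0.        ,  0.        ,  0.        ,  0.        ]), 'R': array([[ 0.8735488 , -0.48649499,  0.01533361],
       [-0.30297279, -0.56813291, -0.7651356 ],
       [ 0.38094616,  0.6
[... 464 characters left out ...]
, -0.00891864, -0.99615852]]), 't': array([-0.03122259,  0.51311129,  1.25984172])}
wrist {'camera_matrix': array([[350.80747231,   0.        , 280.14779894],
       [  0.        , 350.80747231, 208.95182495],
       [  0.        ,   0.        ,   1.        ]]), 'dist_coeffs': array([-0.0480365,  0.       ,  0.       ,  0.       ,  0.       ]), 'hand_eye': array([[ 1.92224220e-04,  9.57902759e-01,  2.87092784e-01,
        -7.50003689e-02],
       [ 2.66352769e-05, -2.87092794e-01,  9.57902775e-01,
        -1.62626554e-01],
       [ 9.99999981e-01, -1.76485318e-04, -8.07001938e-05,
         4.36218414e-04],
       [ 0.00000000e+00,  0.00000000e+00,  0.00000000e+00,
         1.00000000e+00]])}
```

View pics/side0.png

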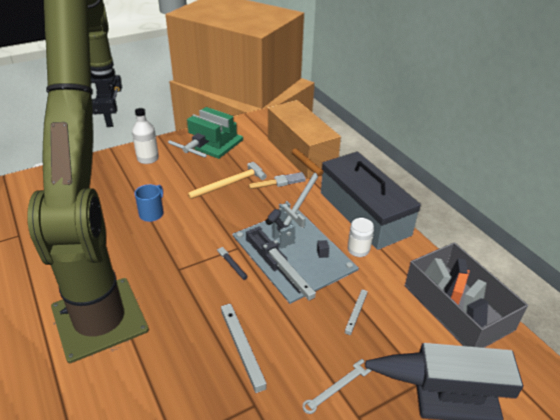

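View pics/top0.png

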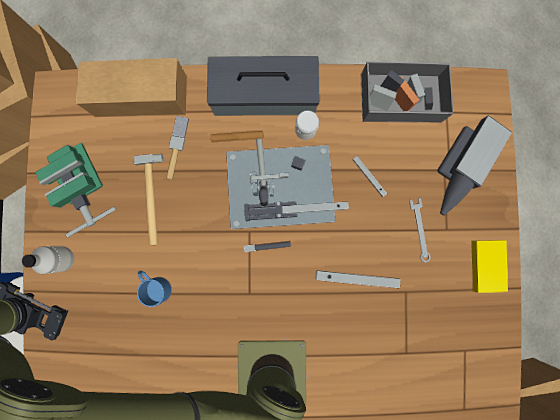

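View pics/wrist0.png

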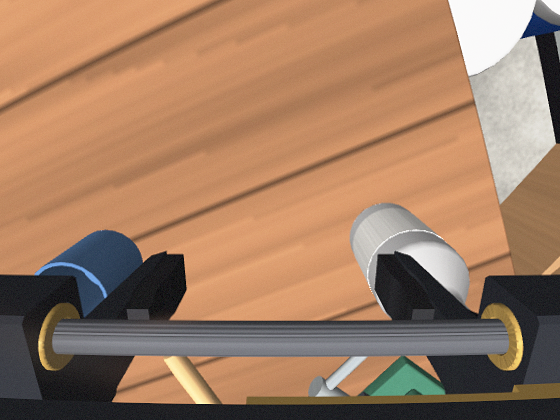

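Bar candidates in the top view are the bar in the guide (~(310,208)), a long loose bar at (358,279) and a short one at (370,175). I pick the one in the guide, as the description says, and check it in a close crop.

```bash
python3 - <<'E'
import cv2
a=cv2.imread("pics/top0.png")[125:235,215:360]; cv2.imwrite("pics/topc.png",cv2.resize(a,None,fx=5.5,fy=5.4,interpolation=cv2.INTER_CUBIC))
a=cv2.imread("pics/side0.png")[165:305,225:365]; cv2.imwrite("pics/sidec.png",cv2.resize(a,None,fx=4.28,fy=4.28,interpolation=cv2.INTER_CUBIC))
E
```

```text
(no output)
```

View pics/topc.png

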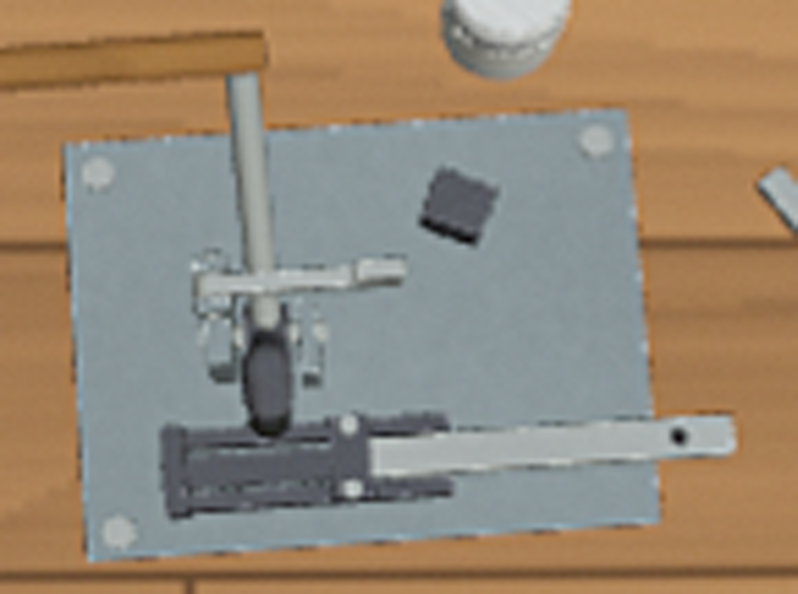

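View pics/sidec.png

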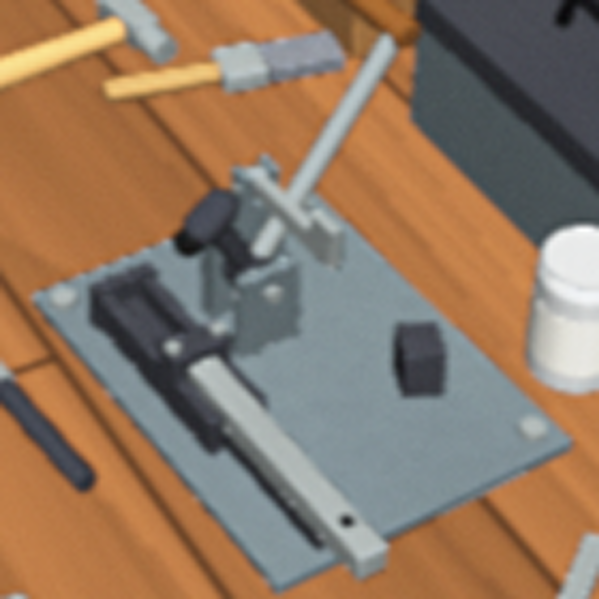

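The crops show the 200 mm bar in the guide, with its rear end at top-crop (735,434). The catch lies across the stem with its tab at (382,270), and the lever leans away. Now I fit the clamp pose from the plate corners.

```bash
cat > h.py <<'E'
import numpy as np, cv2
from plant import get_state, imaging, job
from scipy.spatial.transform import Rotation as Ro
from scipy.optimize import least_squares
def proj(d,P):
    P=np.atleast_2d(P).astype(float)
    return cv2.projectPoints(P,cv2.Rodrigues(d["R"])[0],d["t"],d["camera_matrix"],d["dist_coeffs"])[0][:,0]
def wristRt(d,s):
    T=np.eye(4);T[:3,:3]=Ro.from_quat(s["eef_rot"]).as_matrix();T[:3,3]=s["tool_pos"]
    W=np.linalg.inv(T@d["hand_eye"]); d["R"]=W[:3,:3];d["t"]=W[:3,3];return d
def c2w(c,p):
    p=np.atleast_2d(p)/1000.; a=c[2]; R=np.array([[np.cos(a),-np.sin(a),0],[np.sin(a),np.cos(a),0],[0,0,1]])
    return p@R.T+[c[0],c[1],0]
E
python3 - <<'E'
from h import *
ds=imaging.snapshot("side");dt=imaging.snapshot("top")
T=np.array([[65,143],[628,110],[90,560],[660,523]])/[5.5,5.4]+[215-.4,125-.4]
Tp=[[125,110,12],[125,-210,12],[-115,110,12],[-115,-210,12]]
S=np.array([[35,297],[280,588],[572,440]])/4.28+[225-.4,165-.4]
Sp=[[-115,110,12],[-115,-210,12],[125,-210,12]]
f=lambda c:np.r_[(proj(dt,c2w(c,Tp))-T).ravel(),(proj(ds,c2w(c,Sp))-S).ravel()]
for name,g in [("both",f),("top",lambda c:f(c)[:8]),("side",lambda c:f(c)[8:])]:
    r=least_squares(g,[.6,0,0]);print(name,r.x,np.round(g(r.x),1))
c=least_squares(f,[.6,0,0]).x;np.save("c.npy",c)
# overlay
for n,d in (("side",ds),("top",dt)):
    im=np.ascontiguousarray(d["img"][:,:,::-1]);x0,y0,w,h,k=(225,165,140,140,4) if n=="side" else (215,125,150,112,5)
    im=cv2.resize(im[y0:y0+h,x0:x0+w],None,fx=k,fy=k,interpolation=cv2.INTER_CUBIC)
    th=np.radians(35)
    pts={"tab":[19,25-85,129],"hinge":[19,25,119],"grip0":[200*np.sin(th),0,64+200*np.cos(th)],"grip":[200*np.sin(th),85,64+200*np.cos(th)],"br":[-70,-40,68],"stop":[-70,50,52],"lh":[0,0,64],"e75":[-70,-225,52],"e125":[-70,-275,52]}
    for kk,p in pts.items():
        q=(proj(d,c2w(c,p))[0]-[x0,y0]+.5)*k
        cv2.drawMarker(im,tuple(int(v) for v in q),(0,0,255),0,12,1);cv2.putText(im,kk,(int(q[0])+5,int(q[1])-5),0,.4,(0,255,255),1)
    cv2.imwrite(f"pics/ov_{n}.png",im)
E
```

```text
both [0.56619102 0.0206084  0.06152822] [ 0.   0.2  0.5 -0.3 -0.2  0.3  0.8  0.2 -0.6 -0.8 -0.3 -0.7  0.7 -0.1]
top [0.5665377  0.02150783 0.06003191] [-0.2 -0.   0.3 -0.4 -0.6  0.2  0.5  0.2]
side [0.56512468 0.01889186 0.06389853] [-0.7 -0.3 -0.1 -0.2  0.8  0.3]
```

View pics/ov_side.png

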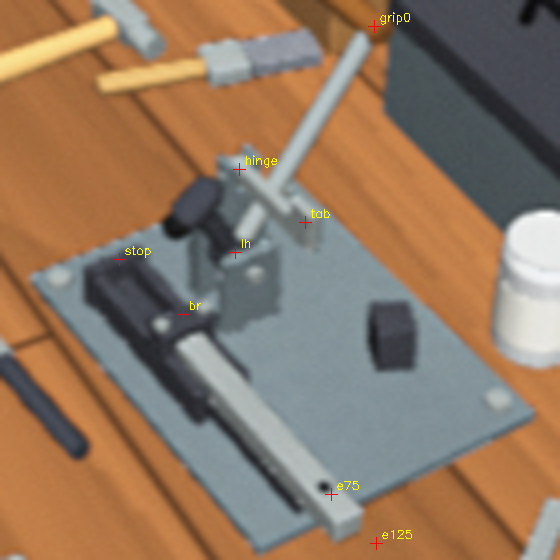

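View pics/ov_top.png

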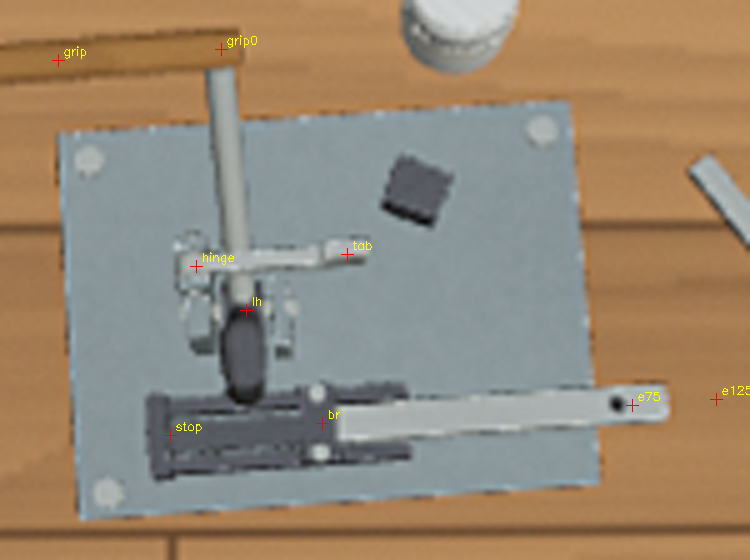

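```bash
cat >> h.py <<'E'
def plan(target_clamp_mm, zx=None, lean=0.0, sign=1):
    """deltas from current MEASURED pose to put TCP at clamp pt with tool z = sign*clamp x, tool y = down, leaning body to -y by lean"""
    c=np.load("c.npy"); s=get_state(); R=Ro.from_quat(s["eef_rot"]).as_matrix()
    a=c[2]; C=np.array([[np.cos(a),-np.sin(a),0],[np.sin(a),np.cos(a),0],[0,0,1]])
    ty=C@[0,np.sin(lean),-np.cos(lean)]; tz=C@[sign,0,0]; tx=np.cross(ty,tz); D=np.c_[tx,ty,tz]
    p=c2w(c,target_clamp_mm)[0]; dp=R.T@(p-s["tool_pos"]); rv=Ro.from_matrix(R.T@D).as_rotvec()
    now=C.T@(s["tool_pos"]-[c[0],c[1],0])*1000
    print("clock",round(s["clock"],2),"TCP clamp",np.round(now,1),"F",np.round(s["contact_force"],1),"open mm",round(s["opening"]*88,1))
    print("turn units total",np.round(rv/.08,2),"shift units total(tool now)",np.round(dp/.02,2),"shift units (target tool axes)",np.round(D.T@(p-s["tool_pos"])/.02,2))
E
python3 - <<'E'
from h import *
s=get_state();print(np.round(Ro.from_quat(s["eef_rot"]).as_matrix(),3))
plan([-70,-221,150],sign=1);plan([-70,-221,150],sign=-1)
E
```

```text
[[ 0.924 -0.     0.382]
 [-0.382 -0.001  0.924]
 [ 0.    -1.    -0.001]]
clock 0.25 TCP clamp [-292.8  575.9  220.7] F [ 0.3 -0.9  0.3] open mm 88.0
turn units total [1.000e-02 1.397e+01 1.000e-02] shift units total(tool now) [ 27.46   3.56 -30.94] shift units (target tool axes) [39.84  3.53 11.14]
clock 0.25 TCP clamp [-292.8  575.9  220.7] F [ 0.3 -0.9  0.3] open mm 88.0
turn units total [ 1.00e-02 -2.53e+01 -1.00e-02] shift units total(tool now) [ 27.46   3.56 -30.94] shift units (target tool axes) [-39.84   3.53 -11.14]
```

Call:
send_rows --motion '[[[0,1,0,0.7,0,-0.8,-1],[0,1,0,0.8,0,-0.7,-1],[0,1,0,0.8,0,-0.6,-1],[0,1,0,0.9,0,-0.5,-1],[0,1,0,0.9,0,-0.4,-1]]]'

```text
clock: 0.67
tool_pos: [0.278, 0.4816, 0.221]
eef_rot: [0.652, -0.274, 0.274, -0.652]
contact_force: [1.1, 0.5, -0.0]
opening: 1.0
```

Call:
send_rows --motion '[[[0,1,0,1,0,-0.3,-1],[0,1,0,1,0,-0.2,-1],[0,1,0,1,0,-0.1,-1],[0,1,0,1,0,0,-1],[0,1,0,1,0,0.1,-1]]]'

```text
clock: 1.08
tool_pos: [0.3285, 0.3938, 0.2211]
eef_rot: [-0.584, 0.398, -0.398, 0.585]
contact_force: [0.5, 0.7, -0.2]
opening: 1.002
```

```bash
python3 - <<'E'
from h import *
plan([-70,-221,150]);print(np.round(get_state()["q"],2))
E
```

```text
clock 1.08 TCP clamp [-214.3  387.1  221.1] F [ 0.5  0.7 -0.2] open mm 88.2
turn units total [ 0.    3.92 -0.  ] shift units total(tool now) [31.15  3.55 -2.52] shift units (target tool axes) [30.41  3.55  7.22]
[-0.98  0.54  0.02  1.91 -0.01  0.69 -0.58]
```

Call:
send_rows --motion '[[[0,1,0,1,0,0.1,-1],[0,1,0,1,0,0.1,-1],[0,1,0,1,0,0.2,-1],[0,0.92,0,1,0,0.2,-1],[0,0,0,1,0,0.3,-1]]]'

```text
clock: 1.5
tool_pos: [0.3678, 0.2996, 0.221]
eef_rot: [-0.515, 0.485, -0.485, 0.515]
contact_force: [-0.4, 0.4, 0.8]
opening: 0.997
```

Call:
send_rows --motion '[[[0,0,0,1,0,0.3,-1],[0,0,0,1,0,0.3,-1],[0,0,0,1,0,0.3,-1],[0,0,0,1,0,0.3,-1],[0,0,0,1,0,0.3,-1]]]'

```text
clock: 1.92
tool_pos: [0.4042, 0.2014, 0.2211]
eef_rot: [0.516, -0.484, 0.484, -0.516]
contact_force: [-0.4, -0.8, -0.9]
opening: 1.004
```

Call:
send_rows --motion '[[[0,0,0,1,0,0.3,-1],[0,0,0,1,0,0.3,-1],[0,0,0,1,0,0.3,-1],[0,0,0,1,0,0.3,-1],[0,0,0,1,0,0.3,-1]]]'

```text
clock: 2.33
tool_pos: [0.4406, 0.1036, 0.221]
eef_rot: [-0.516, 0.484, -0.484, 0.516]
contact_force: [1.0, -0.6, 0.4]
opening: 0.999
```

```bash
python3 - <<'E'
from h import *
plan([-70,-221,150]);print(np.round(get_state()["q"],2))
E
```

```text
clock 2.33 TCP clamp [-120.3   90.6  221. ] F [ 1.  -0.6  0.4] open mm 88.0
turn units total [ 0.    0.02 -0.  ] shift units total(tool now) [15.58  3.55  2.48] shift units (target tool axes) [15.58  3.55  2.51]
[-0.37  0.47  0.06  2.07 -0.05  0.6  -0.22]
```

Call:
send_rows --motion '[[[0,0,0,1,0,0.2,-1],[0,0,0,1,0,0.2,-1],[0,0,0,1,0,0.2,-1],[0,0,0,1,0,0.2,-1],[0,0,0,1,0,0.2,-1]]]'

```text
clock: 2.75
tool_pos: [0.4668, 0.0051, 0.221]
eef_rot: [0.516, -0.484, 0.484, -0.516]
contact_force: [-0.4, 0.3, 0.6]
opening: 1.003
```

Call:
send_rows --motion '[[[0,0,0,1,0,0.2,-1],[0,0,0,1,0,0.2,-1],[0,0,0,1,0,0.2,-1],[0,0,0,1,0,0.2,-1],[0,0,0,1,0,0.2,-1]]]'

```text
clock: 3.17
tool_pos: [0.4932, -0.0933, 0.221]
eef_rot: [-0.516, 0.484, -0.484, 0.516]
contact_force: [0.4, -0.7, 0.7]
opening: 0.998
```

```bash
python3 - <<'E'
from h import *
s=get_state();d=wristRt(imaging.snapshot("wrist"),s); cv2.imwrite("pics/w1.png",d["img"][:,:,::-1])
c=np.load("c.npy");plan([-70,-221,150])
im=np.ascontiguousarray(d["img"][:,:,::-1]);th=np.radians(35)
pts={"tab":[19,25-85,129],"hinge":[19,25,119],"grip0":[200*np.sin(th),0,64+200*np.cos(th)],"grip":[200*np.sin(th),85,64+200*np.cos(th)],"br":[-70,-40,68],"stop":[-70,50,52],"lh":[0,0,64],"bend":[-70,-246,52],"p":[-70,-150,52]}
for kk,p in pts.items():
    q=proj(d,c2w(c,p))[0]
    cv2.drawMarker(im,tuple(int(v) for v in q),(0,0,255),0,12,1);cv2.putText(im,kk,(int(q[0])+5,int(q[1])-5),0,.4,(0,255,255),1)
cv2.imwrite("pics/w1o.png",im)
E
```

```text
clock 3.22 TCP clamp [ -79.1 -114.4  221.2] F [ 0.9 -3.8  0.3] open mm 88.1
turn units total [-0.02 -0.05  0.05] shift units total(tool now) [5.32 3.58 0.47] shift units (target tool axes) [5.33 3.56 0.46]
```

View pics/w1o.png

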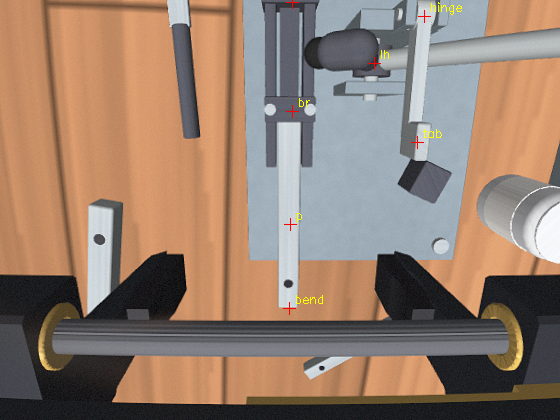

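The wrist view agrees with the fit to within a few pixels: bar centre line near column 290 and rear end at (289,307), and the tab near (421,140). I'll refine with a closer crop.

```bash
python3 - <<'E'
import cv2
a=cv2.imread("pics/w1.png")
cv2.imwrite("pics/w1a.png",cv2.resize(a[90:320,240:340],None,fx=4,fy=2.5,interpolation=cv2.INTER_CUBIC))
cv2.imwrite("pics/w1b.png",cv2.resize(a[0:180,330:450],None,fx=4,fy=3.3,interpolation=cv2.INTER_CUBIC))
E
```

```text
(no output)
```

View pics/w1a.png

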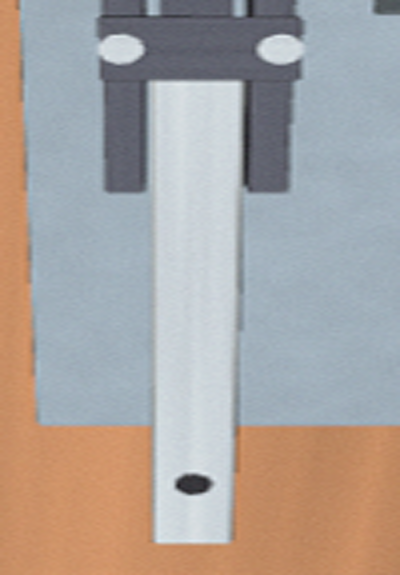

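View pics/w1b.png

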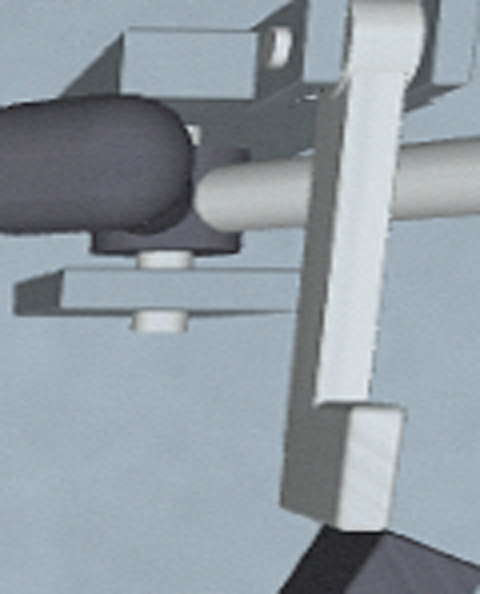

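```bash
python3 - <<'E'
from h import *
s=get_state();d=wristRt(imaging.snapshot("wrist"),s)
P=[[-70,-40,68],[19,-60,146],[-115,-210,12],[-92.5,-95,44],[-47.5,-95,44]]
U=np.array([[289.9,109],[422,141],[249.1,259.6],[265.9,166.4],[311.9,166.4]])
c0=np.load("c.npy")
f=lambda c:(proj(d,c2w(c,P))-U).ravel()
print(np.round(f(c0),1))
r=least_squares(f,c0);print(c0,r.x,np.round(f(r.x),1))
c=(0.75*r.x+0.25*c0);c=np.array([*c[:2],0.061]);g=least_squares(lambda v:f([v[0],v[1],.061]),c[:2]);print(g.x,np.round(g.fun,1))
np.save("c_w.npy",[*g.x,.061]); np.save("c.npy",[*g.x,.061])
# bar axis at rear: find x for pixel (288.1,row306)
b=least_squares(lambda v:proj(d,c2w(np.load("c.npy"),[v[0],v[1],52]))[0]-[288.1,306.8],[-70,-246]);print("bar rear",b.x)
b=least_squares(lambda v:proj(d,c2w(np.load("c.npy"),[v[0],v[1],52]))[0]-[288.6,125],[-70,-50]);print("bar front",b.x)
plan([-70,-221,150]);plan([-70,-221,38])
E
```

```text
[ 0.9 -4.9  4.5 -5.3  0.6 -2.3  0.7 -3.6  1.  -3.8]
[0.56619102 0.0206084  0.06152822] [0.56479216 0.01693626 0.06378707] [-0.9 -0.4  1.7 -0.  -0.3  0.8 -0.6  0.3 -0.6 -0. ]
[0.56504385 0.01682858] [-0.8 -0.5  1.8  0.2 -0.6  0.6 -0.7  0.1 -0.6 -0. ]
bar rear [ -69.89120935 -246.74148122]
bar front [-70.02056456 -54.96510691]
clock 3.27 TCP clamp [ -78.1 -108.4  221. ] F [-0.1 -0.1  0.1] open mm 88.1
turn units total [-0.01 -0.04  0.03] shift units total(tool now) [5.62 3.56 0.42] shift units (target tool axes) [5.63 3.55 0.41]
clock 3.27 TCP clamp [ -78.1 -108.4  221. ] F [-0.1 -0.1  0.1] open mm 88.1
turn units total [-0.01 -0.04  0.03] shift units total(tool now) [5.61 9.16 0.42] shift units (target tool axes) [5.63 9.15 0.41]
```

The arm was still moving when w1 was taken, so those pixels don't match the pose I paired them with. I'll measure again at rest.

```bash
python3 - <<'E'
from h import *
s=get_state();d=wristRt(imaging.snapshot("wrist"),s);s2=get_state();print(s["tool_pos"],s2["tool_pos"],s2["clock"])
cv2.imwrite("pics/w2.png",d["img"][:,:,::-1]);np.savez("w2.npz",**d)
a=cv2.imread("pics/w2.png")
cv2.imwrite("pics/w2a.png",cv2.resize(a[90:320,240:340],None,fx=4,fy=2.5,interpolation=cv2.INTER_CUBIC))
cv2.imwrite("pics/w2b.png",cv2.resize(a[0:180,330:450],None,fx=4,fy=3.3,interpolation=cv2.INTER_CUBIC))
E
```

```text
[ 0.49364945 -0.09614812  0.22103024] [ 0.4931763  -0.09366093  0.22091306] 3.3167
```

View pics/w2a.png

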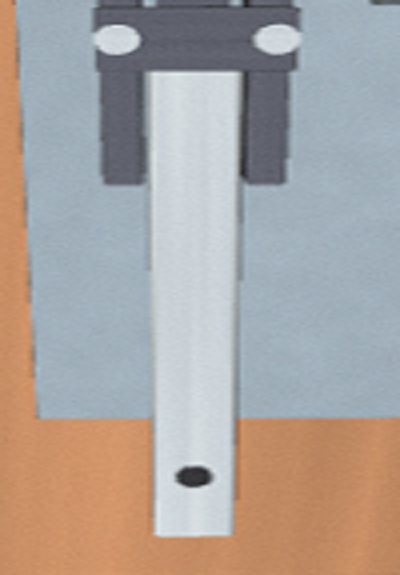

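View pics/w2b.png

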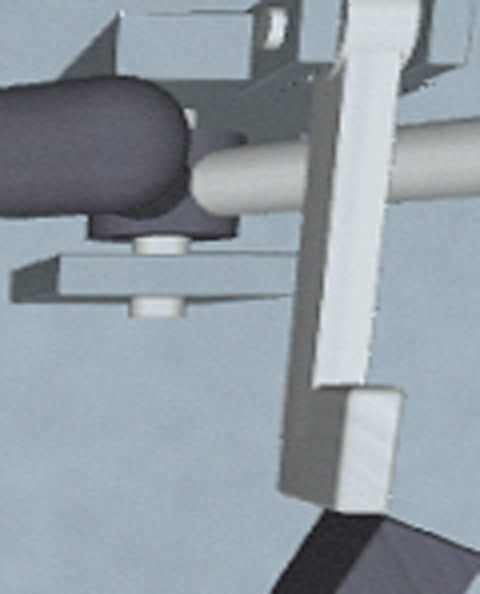

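```bash
python3 - <<'E'
from h import *
for i in range(3):
    s=get_state();d=wristRt(imaging.snapshot("wrist"),s)
    print(s["clock"],s["tool_pos"],np.abs(s["qd"]).max())
cv2.imwrite("pics/w3.png",d["img"][:,:,::-1])
a=cv2.cvtColor(cv2.imread("pics/w2.png"),6);b=cv2.cvtColor(cv2.imread("pics/w3.png"),6)
print(cv2.phaseCorrelate(a[60:250,200:440].astype(np.float32),b[60:250,200:440].astype(np.float32)))
P=[[-70,-40,68],[19,-60,146],[-115,-210,12],[-92.5,-95,44],[-47.5,-95,44]]
kA=lambda u,v:[u/4+240-.4,v/2.5+90-.3]; kB=lambda u,v:[u/4+330-.4,v/3.3-.35]
U=np.array([kA(197,39),kB(368.5,448),kA(37,418),kA(103,185),kA(287,185)])
sh=np.array(cv2.phaseCorrelate(a[60:250,200:440].astype(np.float32),b[60:250,200:440].astype(np.float32))[0]);U=U+sh
dt=imaging.snapshot("top");ds=imaging.snapshot("side")
T=np.array([[65,143],[628,110],[90,560],[660,523]])/[5.5,5.4]+[215-.4,125-.4]
Tp=[[125,110,12],[125,-210,12],[-115,110,12],[-115,-210,12]]
S=np.array([[35,297],[280,588],[572,440]])/4.28+[225-.4,165-.4]
Sp=[[-115,110,12],[-115,-210,12],[125,-210,12]]
f=lambda c:(proj(d,c2w(c,P))-U).ravel()
r=least_squares(f,[.566,.02,.061]);print(r.x,np.round(f(r.x),1))
# rows in w image: also top, side with ~3 mm/px vs 0.9
g=lambda c:np.r_[f(c)*.9,(proj(dt,c2w(c,Tp))-T).ravel()*1.5,(proj(ds,c2w(c,Sp))-S).ravel()*1.5]
r=least_squares(g,[.566,.02,.061]);print(r.x,np.round(g(r.x),1));c=r.x;np.save("c.npy",c)
for uv,n in ((kA(194,536),"rear"),(kA(196,80),"front")):
    print(n,least_squares(lambda v:proj(d,c2w(c,[v[0],v[1],52]))[0]-uv-sh,[-70,-150]).x)
plan([-70,-221,150]);plan([-70,-221,38])
E
```

```text
3.3167 [ 0.4931763  -0.09366093  0.22091306] 0.040300823833135546
3.3667 [ 0.49296001 -0.09194616  0.22088118] 0.027396772544851507
3.4167 [ 0.49295601 -0.09097201  0.22087686] 0.017718690740403265
((0.6801474317997105, 7.33165646410626), 0.7479388475418091)
[0.5614658  0.02300097 0.08478003] [-1.   0.1  0.7  1.2  1.  -0.2 -0.3 -0.4 -0.4 -1.3]
[0.56377783 0.02188261 0.06706275] [ 0.6  0.2  1.9  3.2 -0.3 -0.7  0.2 -0.7  0.2 -0.7 -0.9  1.7 -0.2  0.1
 -0.7  1.9  0.9  0.9 -2.4 -1.  -1.2 -1.1 -0.1 -0.6]
rear [ -69.81402954 -248.20725865]
front [-70.34905987 -54.92352832]
clock 3.57 TCP clamp [ -77.9 -107.3  221. ] F [0.8 0.7 0.2] open mm 87.6
turn units total [ 0.    0.   -0.01] shift units total(tool now) [5.69 3.54 0.4 ] shift units (target tool axes) [5.68 3.55 0.4 ]
clock 3.57 TCP clamp [ -77.9 -107.3  221. ] F [0.8 0.7 0.2] open mm 87.6
turn units total [ 0.    0.   -0.01] shift units total(tool now) [5.69 9.14 0.4 ] shift units (target tool axes) [5.68 9.15 0.4 ]
```

```bash
python3 - <<'E'
import cv2
a=cv2.imread("pics/w3.png")
cv2.imwrite("pics/w3a.png",cv2.resize(a[90:320,240:340],None,fx=4,fy=2.5,interpolation=cv2.INTER_CUBIC))
cv2.imwrite("pics/w3b.png",cv2.resize(a[0:180,330:450],None,fx=4,fy=3.3,interpolation=cv2.INTER_CUBIC))
E
```

```text
(no output)
```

View pics/w3a.png

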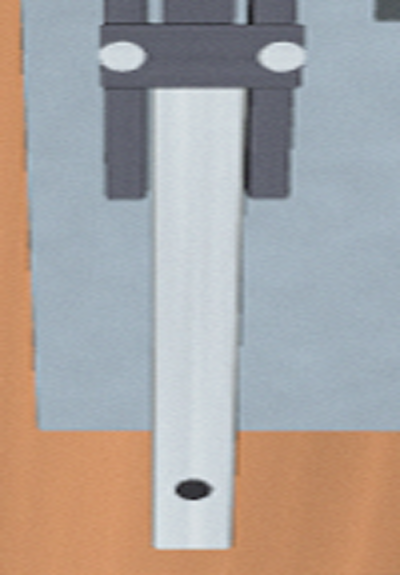

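View pics/w3b.png

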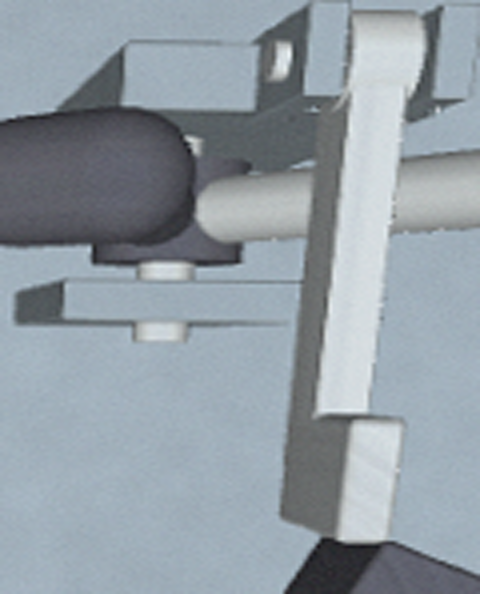

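```bash
python3 - <<'E'
from h import *
s=get_state();s=dict(s);print(s["tool_pos"])
d=wristRt(imaging.snapshot("wrist"),dict(s,tool_pos=np.array([0.49295601,-0.09097201,0.22087686])))
P=[[-70,-40,68],[19,-60,146],[-115,-210,12],[-92.5,-95,44],[-47.5,-95,44],[19,-47,127]]
kA=lambda u,v:[u/4+240-.4,v/2.5+90-.3]; kB=lambda u,v:[u/4+330-.4,v/3.3-.35]
U=np.array([kA(202,56.5),kB(370,480),kA(38,431),kA(106,199),kA(290,199),kB(345,413)])
dt=imaging.snapshot("top");ds=imaging.snapshot("side")
T=np.array([[65,143],[628,110],[90,560],[660,523]])/[5.5,5.4]+[215-.4,125-.4]
Tp=[[125,110,12],[125,-210,12],[-115,110,12],[-115,-210,12]]
S=np.array([[35,297],[280,588],[572,440]])/4.28+[225-.4,165-.4]
Sp=[[-115,110,12],[-115,-210,12],[125,-210,12]]
f=lambda c:(proj(d,c2w(c,P))-U).ravel()
r=least_squares(f,[.566,.02,.061]);print(r.x,np.round(f(r.x),1))
g=lambda c:np.r_[f(c)*.9,(proj(dt,c2w(c,Tp))-T).ravel()*1.,(proj(ds,c2w(c,Sp))-S).ravel()*1.]
r=least_squares(g,[.566,.02,.061]);print(r.x,np.round(g(r.x),1));c=r.x
h=least_squares(lambda v:f([v[0],v[1],c[2]]),c[:2]);print(h.x,np.round(h.fun,1));c[:2]=h.x;np.save("c.npy",c)
for uv,n in ((kA(194,548),"rear"),(kA(198,95),"front")):
    print(n,least_squares(lambda v:proj(d,c2w(c,[v[0],v[1],52]))[0]-uv,[-70,-150]).x)
plan([-70,-221,38])
E
```

```text
[ 0.49323417 -0.09040982  0.22099154]
[0.56306639 0.02260825 0.06801145] [-0.5 -0.3  1.8  0.3 -0.5  0.7 -0.5  0.2 -0.5  0.2 -0.4 -0.6]
[0.56363414 0.02232027 0.06454425] [-0.  -0.2  2.   0.8 -0.6  0.6 -0.2  0.2 -0.2  0.3  0.1 -0.  -0.6  1.1
 -0.1  0.3 -0.7  1.3  0.4  0.8 -1.7 -0.8 -1.2 -0.8 -0.3 -0.4]
[0.5633463  0.02252522] [-0.3 -0.5  1.8  0.5 -0.9  0.5 -0.6  0.  -0.5  0.1 -0.3 -0.4]
rear [ -69.23942271 -245.92511744]
front [-70.0450262  -54.57637273]
clock 3.72 TCP clamp [ -77.1 -108.7  221. ] F [-0.8 -0.2  0.2] open mm 87.9
turn units total [ 0.    0.03 -0.  ] shift units total(tool now) [5.62 9.15 0.34] shift units (target tool axes) [5.61 9.15 0.36]
```

Call:
send_rows --motion '[[[0,0,0,1,0.5,0.1,-1],[0,0,0,1,0.7,0.1,-1],[0,0,0,1,1,0.1,-1],[0,0,0,1,1,0.06,-1],[0,0,0,1,1,0,-1]]]'

```text
clock: 4.13
tool_pos: [0.5078, -0.1915, 0.1363]
eef_rot: [-0.516, 0.483, -0.483, 0.517]
contact_force: [1.2, 0.2, 0.8]
opening: 0.997
```

Call:
send_rows --motion '[[[0,0,0,0.6,1,0,-1],[0,0,0,0,1,0,-0.3],[0,0,0,0,1,0,-0.2],[0,0,0,0,0,0,0],[0,0,0,0,0,0,0]]]'

```text
clock: 4.55
tool_pos: [0.5075, -0.2024, 0.0765]
eef_rot: [0.516, -0.484, 0.482, -0.516]
contact_force: [-0.6, 0.1, 0.1]
opening: 0.722
```

```bash
python3 - <<'E'
from h import *
plan([-69.5,-221,38])
E
```

```text
clock 4.55 TCP clamp [ -70.3 -220.9   76.5] F [-0.6  0.1  0.1] open mm 63.5
turn units total [ 0.02  0.02 -0.01] shift units total(tool now) [0.01 1.92 0.04] shift units (target tool axes) [0.01 1.92 0.04]
```

Call:
send_rows --motion '[[[0,0,0,0,0.7,0.02,0],[0,0,0,0,0.7,0.02,0],[0,0,0,0,0.5,0,0],[0,0,0,0,0,0,0.3],[0,0,0,0,0,0,0.6]]]' --force 12

```text
clock: 4.97
tool_pos: [0.5091, -0.2028, 0.0395]
eef_rot: [-0.516, 0.483, -0.483, 0.516]
contact_force: [0.4, -0.8, 1.5]
opening: 0.371
```

Call:
send_rows --motion '[[[0,0,0,0,0,0,1],[0,0,0,0,0,0,1],[0,0,0,0,0,0,1],[0,0,0,0,0,0,1],[0,0,0,0,0,0,1]]]'

```text
clock: 5.38
tool_pos: [0.5089, -0.2031, 0.0393]
eef_rot: [-0.516, 0.483, -0.484, 0.516]
contact_force: [0.8, 0.4, 0.6]
opening: 0.007
```

```bash
python3 - <<'E'
from h import *
plan([-69.5,-125,38])
s=get_state();d=imaging.snapshot("wrist"); cv2.imwrite("pics/w4.png",d["img"][:,:,::-1])
E
```

```text
clock 5.38 TCP clamp [ -68.9 -221.6   39.3] F [0.8 0.4 0.6] open mm 0.6
turn units total [-0.01  0.01  0.  ] shift units total(tool now) [-4.83  0.06 -0.03] shift units (target tool axes) [-4.83  0.07 -0.03]
```

View pics/w4.png

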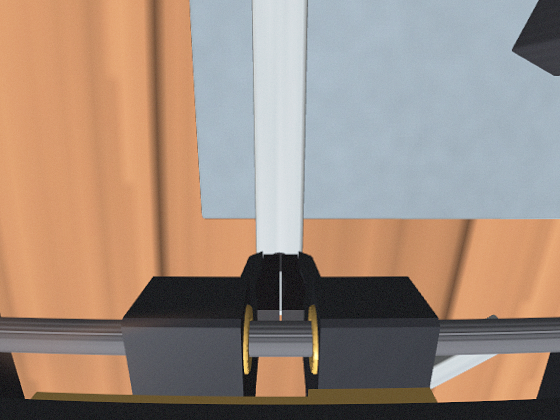

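The jaws closed to almost nothing, so the bar isn't between them. I'll check from the side and top.

```bash
python3 - <<'E'
from h import *
for n,(x,y,w,h) in {"side":(225,165,160,140),"top":(215,125,150,112)}.items():
    d=imaging.snapshot(n);im=d["img"][:,:,::-1]
    c=np.load("c.npy");print(n,proj(d,c2w(c,[[-70,-246,52],[-70,-221,52]]))-[x,y])
    cv2.imwrite(f"pics/{n}5.png",cv2.resize(im[y:y+h,x:x+w],None,fx=4,fy=4,interpolation=cv2.INTER_CUBIC))
E
```

```text
side [[ 85.97879117 128.1175549 ]
 [ 80.50504477 122.06752647]]
top [[132.49663948  80.75320156]
 [124.16497317  81.3337901 ]]
```

View pics/side5.png

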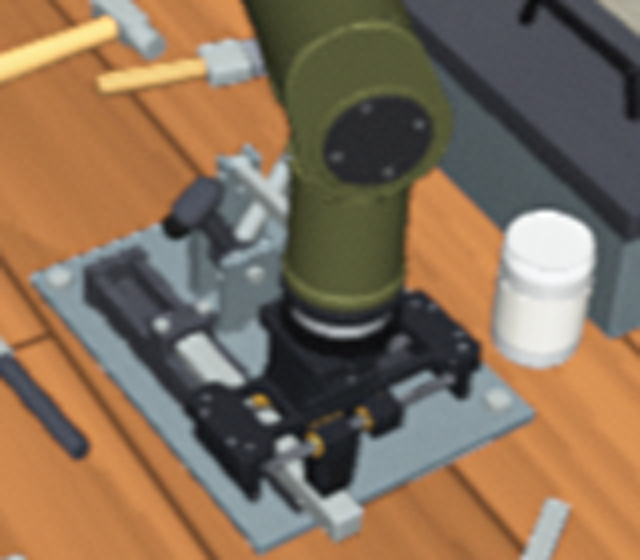

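View pics/top5.png

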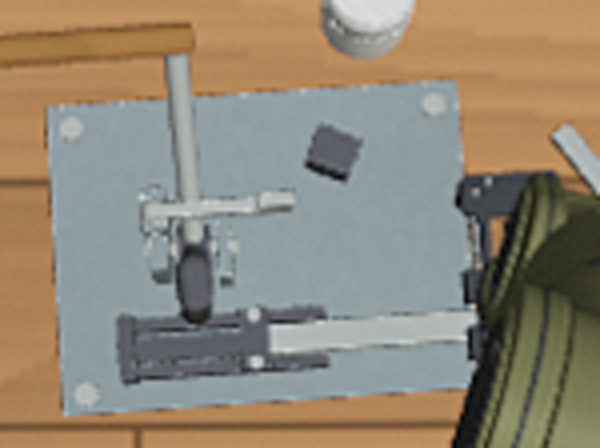

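```bash
python3 - <<'E'
from h import *
d=imaging.snapshot("side");im=d["img"][:,:,::-1]
x,y=268,250
s=get_state();R=Ro.from_quat(s["eef_rot"]).as_matrix()
for n,v in {"tip":[0,.014,0],"tcp":[0,0,0],"f+":[0,.014,.0175],"f-":[0,.014,-.0175]}.items(): print(n,(proj(d,s["tool_pos"]+R@np.array(v))[0]-[x,y]+.5)*10)
cv2.imwrite("pics/side6.png",cv2.resize(im[y:y+55,x:x+55],None,fx=10,fy=10,interpolation=cv2.INTER_CUBIC))
d=imaging.snapshot("wrist");im=d["img"][:,:,::-1]
cv2.imwrite("pics/w6.png",cv2.resize(im[200:340,220:340],None,fx=5,fy=4,interpolation=cv2.INTER_CUBIC));plan([-69,-221,38])
E
```

```text
tip [379.21027494 442.74259683]
tcp [381.84688336 407.98027245]
f+ [431.91486861 416.62152291]
f- [325.94560552 469.13965747]
clock 5.63 TCP clamp [ -69.  -221.5   39. ] F [ 0.9  0.3 -0.6] open mm 0.3
turn units total [ 0.    0.01 -0.  ] shift units total(tool now) [-0.03  0.05  0.  ] shift units (target tool axes) [-0.03  0.05  0.  ]
```

View pics/side6.png

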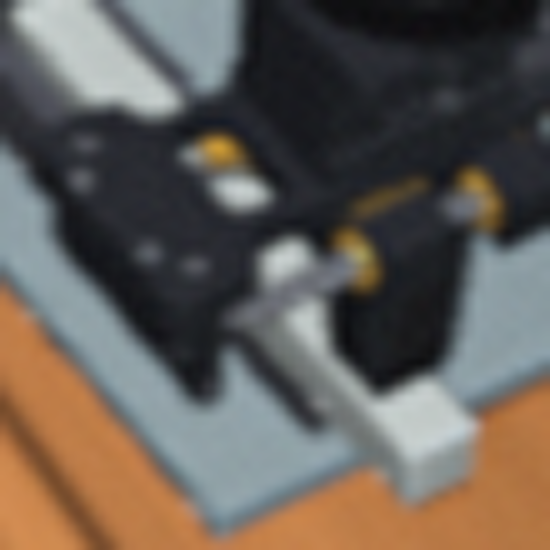

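View pics/w6.png

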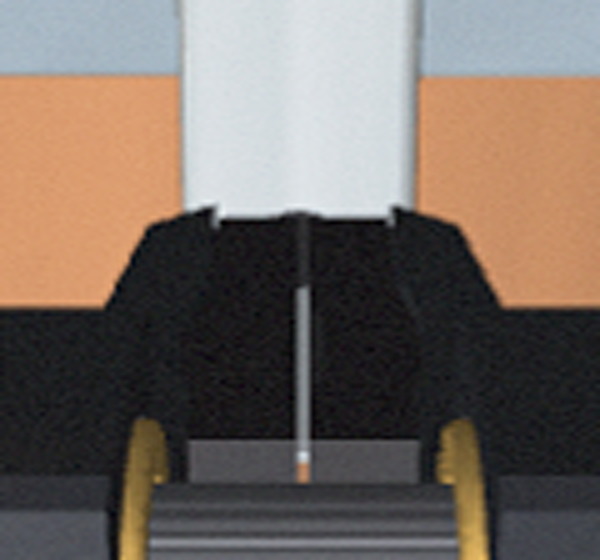

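The pictures agree with each other: the open tips at row 253 put the real fingertips about 15 mm *behind* the reported TCP. So the jaws closed just above the bar, and the bar has not moved. I'll open, go 14 mm lower (safe whichever is true) and close gently again.

Call:
send_rows --motion '[[[0,0,0,0,0,0,0],[0,0,0,0,0,0,0],[0,0,0,0,0,0,0],[0,0,0,0,0.35,0,0],[0,0,0,0,0.35,0,0]]]'

```text
clock: 6.05
tool_pos: [0.5091, -0.2031, 0.0247]
eef_rot: [-0.516, 0.483, -0.484, 0.516]
contact_force: [0.2, 0.2, -0.6]
opening: 0.362
```

Call:
send_rows --motion '[[[0,0,0,0,0,0,0.4],[0,0,0,0,0,0,0.6],[0,0,0,0,0,0,0.6],[0,0,0,0,0,0,0.6],[0,0,0,0,0,0,0.6]]]' --force 12

```text
clock: 6.47
tool_pos: [0.5084, -0.2027, 0.0247]
eef_rot: [0.516, -0.484, 0.483, -0.516]
contact_force: [0.1, -0.5, -5.4]
opening: 0.248
```

```bash
python3 - <<'E'
from h import *
plan([-69,-125,38])
d=imaging.snapshot("wrist");im=d["img"][:,:,::-1];cv2.imwrite("pics/w7.png",im)
E
```

```text
clock 6.47 TCP clamp [ -69.3 -221.2   24.7] F [ 0.1 -0.5 -5.4] open mm 21.8
turn units total [ 0.01  0.01 -0.01] shift units total(tool now) [-4.81 -0.66  0.02] shift units (target tool axes) [-4.81 -0.67  0.02]
```

View pics/w7.png

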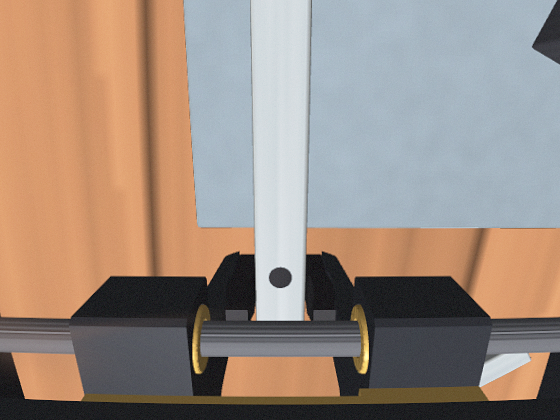

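The grip holds at 21.8 mm, matching the 22 mm bar. From here on I take the tips as TCP −15 mm. Next I slide the bar towards the stop.

Call:
send_rows --motion '[[[0,0,0,-0.4,0,0,0.6],[0,0,0,-0.6,0,0,0.6],[0,0,0,-0.6,0,0,0.6],[0,0,0,-0.6,0,0,0.6],[0,0,0,-0.6,0,0,0.6]]]'

```text
clock: 6.93
tool_pos: [0.505, -0.145, 0.025]
eef_rot: [-0.516, 0.483, -0.483, 0.517]
contact_force: [0.2, -1.3, -5.3]
opening: 0.246
```

Call:
send_rows --motion '[[[0,0,0,-0.6,0,0,0.6],[0,0,0,-0.5,0,0,0.6],[0,0,0,-0.3,0,0,0.6],[0,0,0,-0.2,0,0,0.6],[0,0,0,-0.15,0,0,0.6]]]'

```text
clock: 7.35
tool_pos: [0.5028, -0.1118, 0.025]
eef_rot: [0.516, -0.483, 0.483, -0.516]
contact_force: [0.5, -2.1, -4.3]
opening: 0.244
```

```bash
python3 - <<'E'
from h import *
plan([-69.3,-125,24.7])
E
```

```text
clock 7.35 TCP clamp [ -69.1 -130.1   25. ] F [ 0.5 -2.1 -4.3] open mm 21.5
turn units total [0.   0.02 0.  ] shift units total(tool now) [-0.26  0.02 -0.01] shift units (target tool axes) [-0.26  0.02 -0.01]
```

Call:
send_rows --motion '[[[0,0,0,-0.1,0,0,0.6],[0,0,0,-0.1,0,0,0.6],[0,0,0,-0.1,0,0,0.6],[0,0,0,-0.1,0,0,0.6],[0,0,0,-0.1,0,0,0.6]]]'

```text
clock: 7.77
tool_pos: [0.5025, -0.1051, 0.0252]
eef_rot: [0.516, -0.483, 0.485, -0.515]
contact_force: [-0.4, -10.2, -4.6]
opening: 0.251
```

```bash
python3 - <<'E'
from h import *
plan([-69.3,-125,24.7])
E
```

```text
clock 7.77 TCP clamp [ -68.9 -123.5   25.2] F [ -0.4 -10.2  -4.6] open mm 22.1
turn units total [-0.01 -0.02  0.04] shift units total(tool now) [ 0.08  0.02 -0.02] shift units (target tool axes) [ 0.08  0.02 -0.02]
```

Call:
send_rows --motion '[[[0,0,0,-0.08,0,0,0.6],[0,0,0,-0.08,0,0,0.6],[0,0,0,0,0,0,0.6],[0,0,0,0,0,0,0.6],[0,0,0,0,0,0,0.6]]]'

```text
clock: 8.18
tool_pos: [0.5026, -0.1051, 0.0254]
eef_rot: [0.516, -0.483, 0.487, -0.513]
contact_force: [0.2, -12.1, -3.4]
opening: 0.249
```

```bash
python3 - <<'E'
from h import *
plan([-69.3,-125,24.7])
s=get_state()
d=imaging.snapshot("wrist");im=d["img"][:,:,::-1];cv2.imwrite("pics/w8.png",im)
d=wristRt(d,s);print(proj(d,c2w(np.load("c.npy"),[[-70,50,52],[-70,50,44],[-70,-150,52]])))
E
```

```text
clock 8.18 TCP clamp [ -68.9 -123.4   25.4] F [  0.2 -12.1  -3.4] open mm 21.9
turn units total [-0.02 -0.07  0.09] shift units total(tool now) [ 0.08  0.04 -0.02] shift units (target tool axes) [ 0.08  0.04 -0.02]
[[ 275.94194485 -214.65583983]
 [ 276.13918638 -195.60623762]
 [ 279.61724956  336.04716365]]
```

View pics/w8.png

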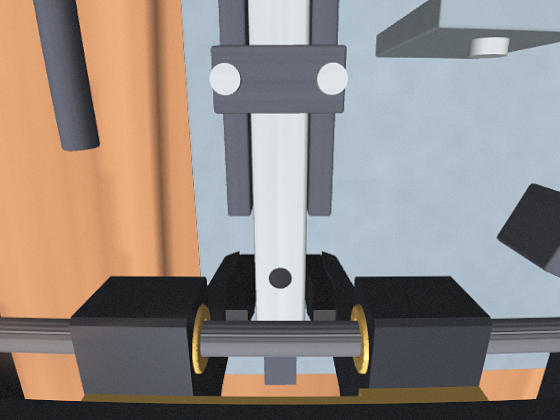

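The bar met the stop: it stays at −123 with 12 N, after about 98 mm of travel. I relax the push, open and rise.

Call:
send_rows --motion '[[[0,0,0,0.2,0,0,0.6],[0,0,0,0.05,0,0,0.6],[0,0,0,0,0,0,0],[0,0,0,0,0,0,0],[0,0,0,0,0,0,0]]]'

```text
clock: 8.65
tool_pos: [0.5026, -0.1028, 0.0253]
eef_rot: [-0.516, 0.483, -0.483, 0.517]
contact_force: [0.4, 0.5, 0.1]
opening: 0.449
```

Call:
send_rows --motion '[[[0,0,0,0,-1,0,0],[0,0,0,0,-1,0,0],[0,0,0,0,-1,0,0],[0,0,0,0,-1,0,0],[0,0,0,0,-1,0,0]]]'

```text
clock: 9.07
tool_pos: [0.5022, -0.103, 0.1261]
eef_rot: [-0.516, 0.483, -0.483, 0.517]
contact_force: [-0.3, -1.1, 0.2]
opening: 0.499
```

```bash
python3 - <<'E'
from h import *
plan([19,-65,180])
s=get_state();
d=imaging.snapshot("top");cv2.imwrite("pics/t9.png",cv2.resize(d["img"][125:237,215:365,::-1],None,fx=5,fy=5,interpolation=cv2.INTER_CUBIC))
s=get_state();d=imaging.snapshot("wrist");cv2.imwrite("pics/w9.png",d["img"][:,:,::-1])
d=wristRt(d,s);print(s["tool_pos"],proj(d,c2w(np.load("c.npy"),[[-70,50,44],[-70,-150,52],[19,-60,146]])))
E
```

```text
clock 9.07 TCP clamp [ -69.1 -121.4  126.1] F [-0.3 -1.1  0.2] open mm 43.9
turn units total [-0.    0.03 -0.01] shift units total(tool now) [-2.81 -2.69  4.41] shift units (target tool axes) [-2.82 -2.69  4.41]
[ 0.50421321 -0.10353092  0.12928187] [[276.21819358 -57.84481058]
 [276.5075333  249.06563616]
 [488.03849271 138.3128574 ]]
```

View pics/w9.png

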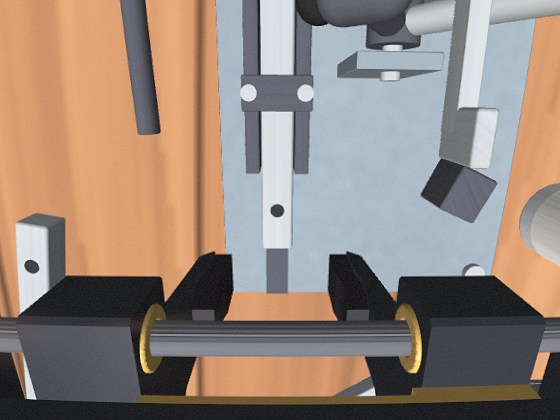

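View pics/t9.png

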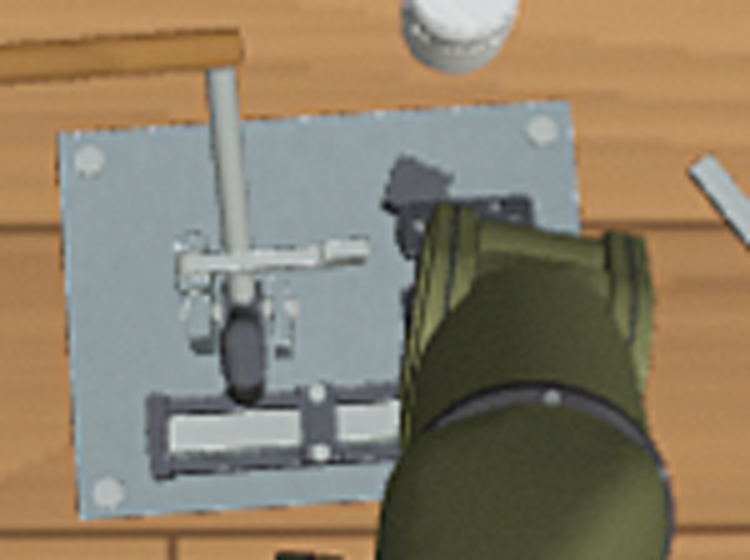

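```bash
python3 - <<'E'
from h import *
for i in range(3): s=get_state();d=imaging.snapshot("wrist")
plan([19,-65,165])
print(s["tool_pos"],get_state()["tool_pos"])
cv2.imwrite("pics/w10.png",cv2.resize(d["img"][60:220,400:540,::-1],None,fx=4.2,fy=3.6,interpolation=cv2.INTER_CUBIC))
d=wristRt(d,s);print((proj(d,c2w(np.load("c.npy"),[[19,-60,146],[24,-73,146],[14,-73,146],[24,-47,146],[14,-47,146],[-70,-150,52],[-70,-40,68]]))-[400,60]+.5)*[4.2,3.6])
E
```

```text
clock 9.32 TCP clamp [ -69.4 -121.7  124.6] F [-0.9  0.2 -0.8] open mm 44.0
turn units total [ 0.01  0.02 -0.01] shift units total(tool now) [-2.83 -2.02  4.42] shift units (target tool axes) [-2.83 -2.02  4.42]
[ 0.50249189 -0.10334915  0.12523698] [ 0.50193448 -0.10337321  0.1245605 ]
[[ 412.95767828  290.17829735]
 [ 439.42914376  403.85732737]
 [ 342.63043549  403.17665016]
 [ 485.23466655  172.5488078 ]
 [ 384.21940316  170.67090327]
 [-504.89483325  691.9905688 ]
 [-504.24619494  118.85622501]]
```

View pics/w10.png

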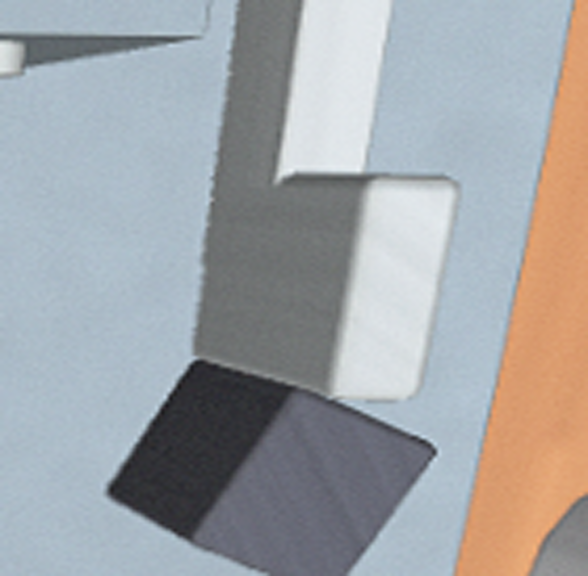

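The bar is home: its rear end at row 249 equals the prediction for y = −150. The tab's top centre sits at clamp x ≈ 17, 2 mm less than modelled. I approach the tab with the body leaning 15° towards −y so it clears the lever's grip.

```bash
python3 - <<'E'
from h import *
plan([17,-59.6,160],lean=.26)
E
```

```text
clock 9.32 TCP clamp [ -69.4 -121.7  124.6] F [-0.9  0.2 -0.8] open mm 44.0
turn units total [0.01 0.02 3.24] shift units total(tool now) [-3.1  -1.77  4.32] shift units (target tool axes) [-3.45 -0.91  4.32]
```

Call:
send_rows --motion '[[[0,0,0,0,-0.9,0.2,0],[0,0,0,-0.2,-0.9,0.7,0],[0,0,0,-0.7,0,0.9,0],[0,0,0,-0.7,0,0.9,0],[0,0,0,-0.7,0,0.9,0]]]'

```text
clock: 9.73
tool_pos: [0.5711, -0.0526, 0.1599]
eef_rot: [0.516, -0.484, 0.483, -0.516]
contact_force: [-0.2, -0.1, -0.7]
opening: 0.499
```

Call:
send_rows --motion '[[[0,0,0,-0.7,0,0.7,0],[0,0,0.8,0,0,0,0],[0,0,0.8,0,0,0,0],[0,0,0.8,0,0,0,0],[0,0,0.8,0,0,0,0]]]'

```text
clock: 10.15
tool_pos: [0.5836, -0.0378, 0.1597]
eef_rot: [-0.45, 0.546, -0.412, 0.574]
contact_force: [0.5, 0.1, 0.2]
opening: 0.502
```

```bash
python3 - <<'E'
from h import *
for i in range(2): s=get_state();d=imaging.snapshot("wrist")
plan([17,-59.6,117.7],lean=.26)
im=np.ascontiguousarray(d["img"][:,:,::-1])
d=wristRt(d,s);q=proj(d,c2w(np.load("c.npy"),[[17,-60,146],[17,-73,146],[17,-47,146]]))
for p in q: cv2.drawMarker(im,tuple(int(v) for v in p),(0,0,255),0,8,1)
cv2.imwrite("pics/w11.png",im)
E
```

```text
clock 10.25 TCP clamp [ 15.6 -66.2 158.7] F [-0.4 -1.6 -0.9] open mm 43.9
turn units total [ 0.03 -0.08  0.05] shift units total(tool now) [0.2  2.07 0.08] shift units (target tool axes) [0.21 2.07 0.07]
```

View pics/w11.png

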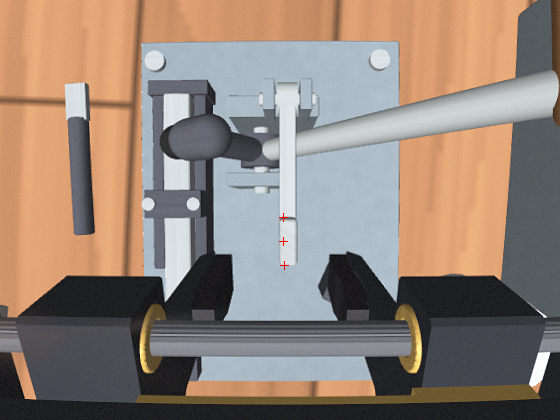

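```bash
python3 - <<'E'
from h import *
for i in range(3): s=get_state();d=imaging.snapshot("wrist");print(s["tool_pos"])
plan([17,-59.6,117.7],lean=.26)
im=np.ascontiguousarray(d["img"][:,:,::-1])
d=wristRt(d,s);q=proj(d,c2w(np.load("c.npy"),[[17,-60,146],[17,-73,146],[17,-47,146],[-70,-40,68],[-70,50,54]]))
print(q)
for p in q: cv2.drawMarker(im,tuple(int(v) for v in p),(0,0,255),0,8,1)
cv2.imwrite("pics/w12.png",cv2.resize(im[70:290,140:400],None,fx=3,fy=2.7))
E
```

```text
[ 0.58314487 -0.0425337   0.15869195]
[ 0.58328084 -0.04035126  0.15924544]
[ 0.5834565  -0.0384919   0.15976772]
clock 10.4 TCP clamp [ 16.4 -61.  160.3] F [-0.2  1.1  0.4] open mm 44.3
turn units total [0.02 0.02 0.05] shift units total(tool now) [0.47 2.08 0.03] shift units (target tool axes) [0.48 2.08 0.03]
[[283.01416419 249.62894378]
 [283.00735884 273.30187724]
 [283.01973592 225.78899631]
 [169.04727872 208.19392587]
 [173.89490761  95.57676617]]
```

View pics/w12.png

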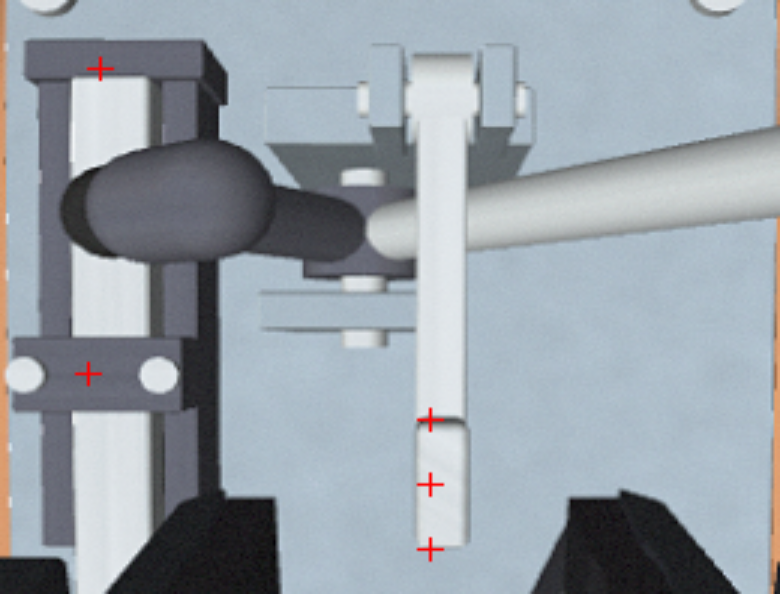

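Call:
send_rows --motion '[[[0,0,0,0.15,0.4,0.1,0],[0,0,0,0.15,0.5,0.09,0],[0,0,0,0.15,0.4,0,0],[0,0,0,0,0,0,0],[0,0,0,0,0,0,0]]]'

```text
clock: 10.82
tool_pos: [0.5874, -0.0399, 0.1326]
eef_rot: [-0.451, 0.546, -0.413, 0.573]
contact_force: [-0.2, -0.2, 0.0]
opening: 0.5
```

```bash
python3 - <<'E'
from h import *
for i in range(2): s=get_state();d=imaging.snapshot("wrist");print(s["tool_pos"])
plan([19,-59.6,117.7],lean=.26)
im=np.ascontiguousarray(d["img"][:,:,::-1])
cv2.imwrite("pics/w13.png",cv2.resize(im[70:350,140:420],None,fx=2.8,fy=2.1))
E
```

```text
[ 0.58743603 -0.03994039  0.13256363]
[ 0.58789629 -0.04006025  0.13313463]
clock 10.92 TCP clamp [ 20.7 -64.2 133.5] F [-0.1  0.7 -0.2] open mm 44.2
turn units total [0.   0.01 0.05] shift units total(tool now) [-0.02  0.83 -0.09] shift units (target tool axes) [-0.02  0.83 -0.09]
```

View pics/w13.png

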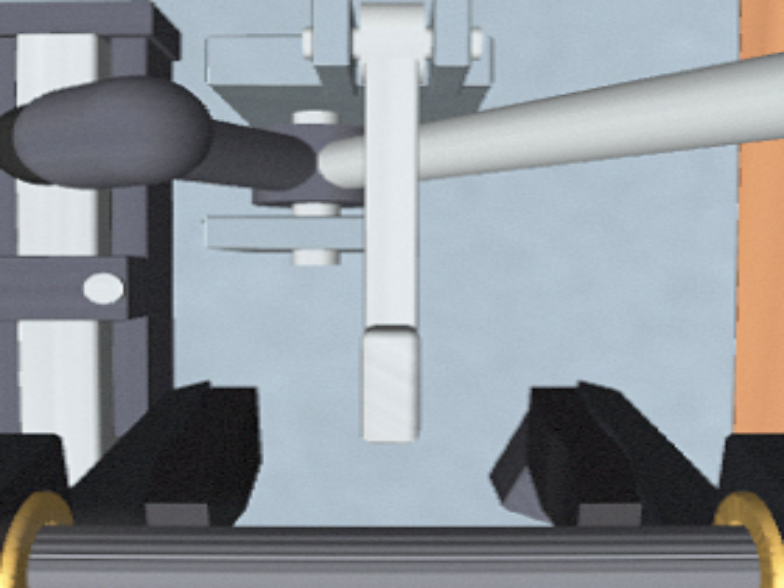

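Call:
send_rows --motion '[[[0,0,0,0,0.4,0,0],[0,0,0,0,0.4,0,0.3],[0,0,0,0,0.05,0,0.6],[0,0,0,0,0,0,0.9],[0,0,0,0,0,0,0.9]]]' --force 12

```text
clock: 11.33
tool_pos: [0.5878, -0.036, 0.117]
eef_rot: [-0.45, 0.545, -0.413, 0.574]
contact_force: [0.2, -0.0, -0.6]
opening: 0.22
```

Call:
send_rows --motion '[[[0,0,0,0,0,0,0.9],[0,0,0,0,0,0,0.9],[0,0,0,0,0,0,0.9],[0,0,0,0,0,0,0.9],[0,0,0,0,0,0,0.9]]]'

```text
clock: 11.75
tool_pos: [0.5872, -0.0362, 0.1172]
eef_rot: [-0.45, 0.546, -0.413, 0.573]
contact_force: [-3.9, -0.7, 1.2]
opening: 0.11
```

```bash
python3 - <<'E'
from h import *
plan([19,-59.6,117.7],lean=.26)
d=imaging.snapshot("wrist")
im=np.ascontiguousarray(d["img"][:,:,::-1])
cv2.imwrite("pics/w14.png",cv2.resize(im[70:350,140:420],None,fx=2.8,fy=2.1))
E
```

```text
clock 11.75 TCP clamp [ 20.  -60.2 117.2] F [-3.9 -0.7  1.2] open mm 9.7
turn units total [0.02 0.01 0.05] shift units total(tool now) [-0.03 -0.02 -0.05] shift units (target tool axes) [-0.03 -0.02 -0.05]
```

View pics/w14.png

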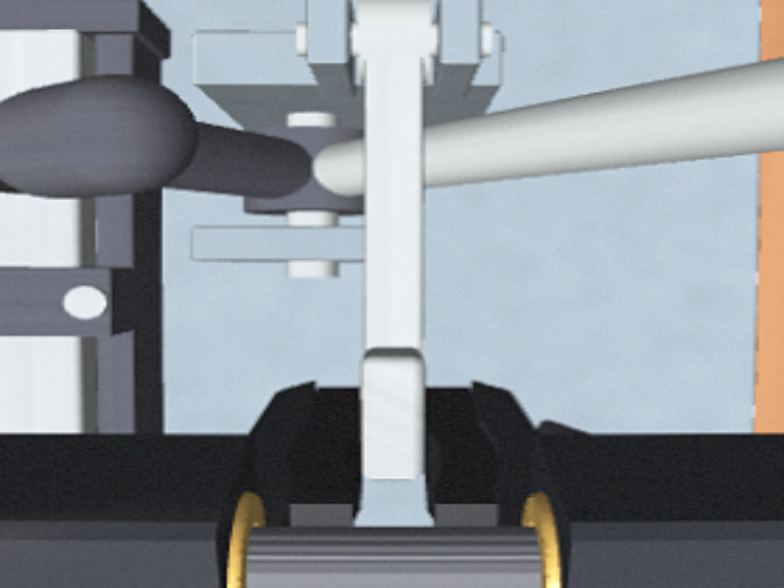

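The tab is held at 9.7 mm. I work out the arc increments.

```bash
cat > arc.py <<'E'
import numpy as np
L=.26-.004;R=92.5;b=.2015
ph=np.r_[0,np.arange(1,21)*.095]
y=-R*np.cos(ph+b);z=R*np.sin(ph+b)
for i in range(20):
    dy,dz=y[i+1]-y[i],z[i+1]-z[i]
    print(i%5+1,round(ph[i+1],2),"x %.2f y %.2f"%(-(dy*np.cos(L)+dz*np.sin(L))/20,(dy*np.sin(L)-dz*np.cos(L))/20),"| patch",round(25+y[i+1]),round(119+z[i+1]))
E
python3 arc.py
```

```text
1 0.1 x -0.21 y -0.38 | patch -63 146
2 0.19 x -0.25 y -0.36 | patch -61 154
3 0.29 x -0.28 y -0.34 | patch -57 162
4 0.38 x -0.31 y -0.31 | patch -52 170
5 0.48 x -0.34 y -0.28 | patch -47 177
1 0.57 x -0.36 y -0.24 | patch -41 183
2 0.66 x -0.39 y -0.21 | patch -35 189
3 0.76 x -0.40 y -0.17 | patch -28 195
4 0.86 x -0.42 y -0.13 | patch -21 200
5 0.95 x -0.43 y -0.09 | patch -13 203
1 1.04 x -0.44 y -0.05 | patch -4 207
2 1.14 x -0.44 y -0.01 | patch 4 209
3 1.24 x -0.44 y 0.03 | patch 13 211
4 1.33 x -0.43 y 0.07 | patch 21 211
5 1.42 x -0.42 y 0.11 | patch 30 211
1 1.52 x -0.41 y 0.15 | patch 39 210
2 1.62 x -0.39 y 0.19 | patch 47 209
3 1.71 x -0.37 y 0.23 | patch 56 206
4 1.8 x -0.35 y 0.26 | patch 64 203
5 1.9 x -0.32 y 0.30 | patch 72 199
```

Call:
send_rows --motion '[[[0,0,0,-0.21,-0.38,0,0.9],[0,0,0,-0.25,-0.36,0,0.9],[0,0,0,-0.28,-0.34,0,0.9],[0,0,0,-0.31,-0.31,0,0.9],[0,0,0,-0.34,-0.28,0,0.9]]]'

```text
clock: 12.22
tool_pos: [0.586, -0.0167, 0.1573]
eef_rot: [-0.45, 0.545, -0.413, 0.574]
contact_force: [-3.4, 1.1, -3.5]
opening: 0.113
```

```bash
python3 - <<'E'
from h import *
plan([20,-60.2+18.6,117.2+39.5],lean=.26)
for n in ["wrist"]:
    d=imaging.snapshot(n);cv2.imwrite(f"pics/{n}15.png",d["img"][:,:,::-1])
d=imaging.snapshot("side");cv2.imwrite("pics/side15.png",cv2.resize(d["img"][150:290,240:380,::-1],None,fx=4,fy=4,interpolation=cv2.INTER_CUBIC))
E
```

```text
clock 12.22 TCP clamp [ 20.1 -40.7 157.3] F [-3.4  1.1 -3.5] open mm 9.9
turn units total [0.02 0.02 0.04] shift units total(tool now) [ 0.05  0.02 -0.  ] shift units (target tool axes) [ 0.05  0.02 -0.  ]
```

View pics/wrist15.png

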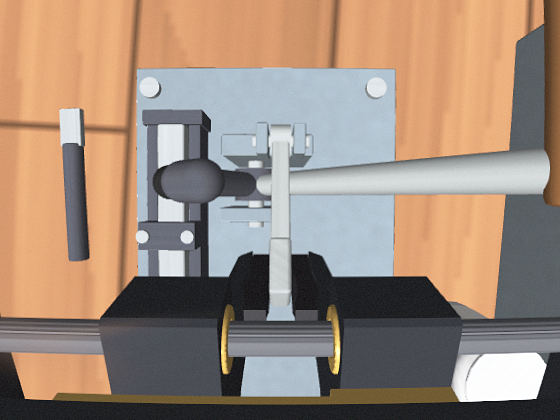

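View pics/side15.png

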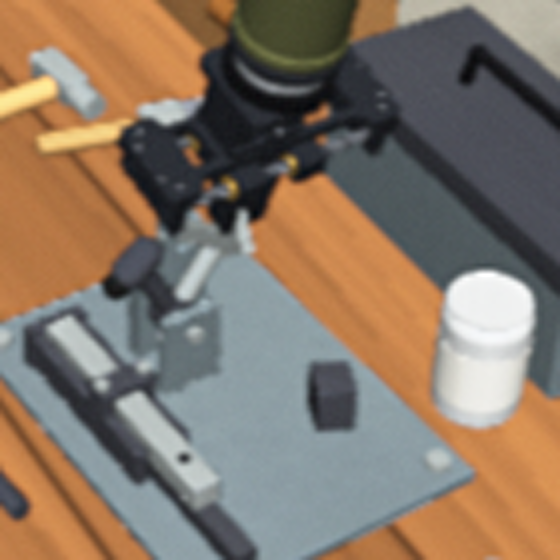

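The catch is rising with the jaws. I continue the arc.

Call:
send_rows --motion '[[[0,0,0,-0.36,-0.24,0,0.9],[0,0,0,-0.39,-0.21,0,0.9],[0,0,0,-0.4,-0.17,0,0.9],[0,0,0,-0.42,-0.13,0,0.9],[0,0,0,-0.43,-0.09,0,0.9]]]'

```text
clock: 12.73
tool_pos: [0.5839, 0.0172, 0.1835]
eef_rot: [-0.45, 0.545, -0.413, 0.573]
contact_force: [-4.9, -1.1, -2.0]
opening: 0.113
```

Call:
send_rows --motion '[[[0,0,0,-0.44,-0.05,0,0.9],[0,0,0,-0.44,-0.01,0,0.9],[0,0,0,-0.44,0.03,0,0.9],[0,0,0,-0.43,0.07,0,0.9],[0,0,0,-0.42,0.11,0,0.9]]]'

```text
clock: 13.15
tool_pos: [0.5813, 0.0602, 0.1917]
eef_rot: [-0.45, 0.545, -0.413, 0.574]
contact_force: [-5.0, -0.7, -0.5]
opening: 0.11
```

```bash
python3 - <<'E'
from h import *
plan([20,-60.2+95.6,117.2+73.5],lean=.26)
d=imaging.snapshot("wrist");cv2.imwrite(f"pics/w16.png",d["img"][:,:,::-1])
E
```

```text
clock 13.15 TCP clamp [ 20.3  36.5 191.7] F [-5.  -0.7 -0.5] open mm 9.7
turn units total [0.   0.01 0.05] shift units total(tool now) [ 0.07  0.04 -0.02] shift units (target tool axes) [ 0.07  0.04 -0.02]
```

View pics/w16.png

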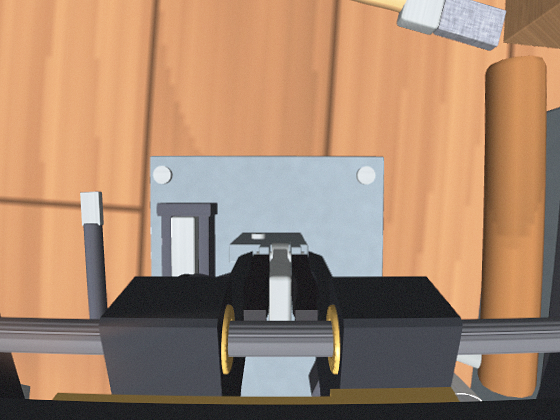

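Holding well; on past upright.

Call:
send_rows --motion '[[[0,0,0,-0.41,0.15,0,0.9],[0,0,0,-0.39,0.19,0,0.9],[0,0,0,-0.37,0.23,0,0.9],[0,0,0,-0.35,0.26,0,0.9],[0,0,0,-0.32,0.3,0,0.9]]]'

```text
clock: 13.62
tool_pos: [0.5786, 0.1023, 0.1793]
eef_rot: [-0.45, 0.545, -0.413, 0.574]
contact_force: [-5.7, -0.3, 3.0]
opening: 0.111
```

Call:
send_rows --motion '[[[0,0,0,0,0,0,0.9],[0,0,0,0,0,0,0.4],[0,0,0,0,0,0,0.2],[0,0,0,0,0,0,0],[0,0,0,0,0,0,0]]]'

```text
clock: 14.03
tool_pos: [0.5804, 0.0998, 0.1789]
eef_rot: [-0.449, 0.545, -0.415, 0.574]
contact_force: [-0.5, 0.4, -0.5]
opening: 0.386
```

```bash
python3 - <<'E'
from h import *
plan([115,85,262],lean=0)
d=imaging.snapshot("wrist");cv2.imwrite(f"pics/w17.png",d["img"][:,:,::-1])
d=imaging.snapshot("side");cv2.imwrite("pics/side17.png",cv2.resize(d["img"][150:290,240:380,::-1],None,fx=4,fy=4,interpolation=cv2.INTER_CUBIC))
E
```

```text
clock 14.03 TCP clamp [ 22.   76.  178.9] F [-0.5  0.4 -0.5] open mm 34.0
turn units total [-0.04 -0.01 -3.19] shift units total(tool now) [-1.49 -3.89  4.66] shift units (target tool axes) [-0.45 -4.15  4.65]
```

View pics/w17.png

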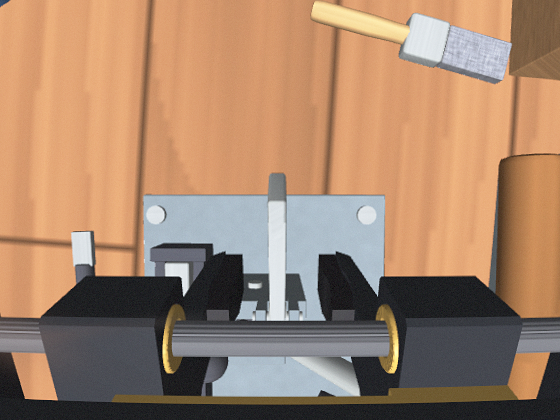

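View pics/side17.png

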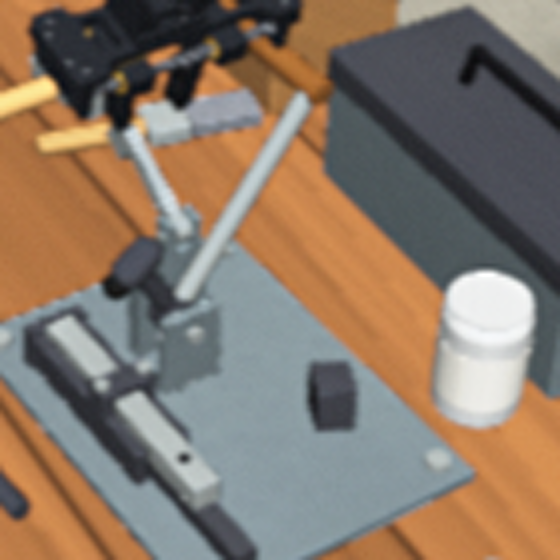

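The catch went over (the arm now runs to +y, its top near crop (135,140)). Now I rise, remove the lean and go above the cross grip.

Call:
send_rows --motion '[[[0,0,0,-0.2,-0.7,0,-0.2],[0,0,0,-0.2,-0.8,0,-0.5],[0,0,0,-0.2,-0.8,0,-1],[0,0,0,-0.2,-0.8,0,-1],[0,0,-0.4,-0.1,-0.3,0,-1]]]'

```text
clock: 14.55
tool_pos: [0.5806, 0.0982, 0.2507]
eef_rot: [-0.457, 0.538, -0.425, 0.567]
contact_force: [-0.0, -0.5, 0.2]
opening: 0.851
```

Call:
send_rows --motion '[[[0,0,-0.7,0,0,0.6,-1],[0,0,-0.7,0,0,0.8,-1],[0,0,-0.7,0,0,0.9,-1],[0,0,-0.7,0,0,0.9,-1],[0,0,0,0,0,0.8,-1]]]'

```text
clock: 14.97
tool_pos: [0.6595, 0.1108, 0.249]
eef_rot: [-0.517, 0.482, -0.482, 0.518]
contact_force: [-0.6, 1.2, 0.5]
opening: 1.002
```

```bash
python3 - <<'E'
from h import *
for i in range(3): s=get_state();d=imaging.snapshot("wrist");print(s["tool_pos"])
plan([115,85,240],lean=0)
im=np.ascontiguousarray(d["img"][:,:,::-1])
d=wristRt(d,s);q=proj(d,c2w(np.load("c.npy"),[[115,0,228],[115,85,228],[115,120,228],[126,85,228],[104,85,228]]));print(q)
for p in q: cv2.drawMarker(im,tuple(int(v) for v in p),(0,0,255),0,8,1)
cv2.imwrite("pics/w18.png",im)
dt=imaging.snapshot("top");cv2.imwrite("pics/t18.png",cv2.resize(dt["img"][50:240,180:400,::-1],None,fx=3.6,fy=3.1,interpolation=cv2.INTER_CUBIC))
print("toolbox front edge x at z .13",least_squares(lambda v:proj(dt,[v[0],v[1],.13])[0]-[263,104],[.7,0]).x)
E
```

```text
[0.65947065 0.11081604 0.24898013]
[0.66240267 0.1092936  0.24856164]
[0.66064695 0.10738045 0.24835939]
clock 15.12 TCP clamp [101.   77.2 248.3] F [ 0.2 -0.5 -0. ] open mm 87.8
turn units total [-0.    0.01  0.  ] shift units total(tool now) [-0.39  0.41  0.7 ] shift units (target tool axes) [-0.39  0.41  0.7 ]
[[300.56104796 358.49347951]
 [303.67106613 232.12775721]
 [305.09260577 169.79883895]
 [323.43090525 232.14007165]
 [283.88213141 232.10832701]]
toolbox front edge x at z .13 [0.79538222 0.02052793]
```

View pics/w18.png

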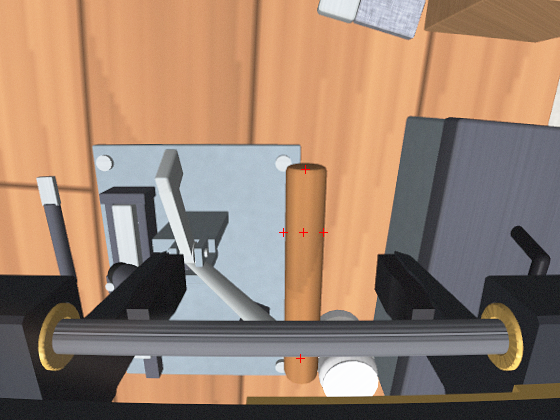

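View pics/t18.png

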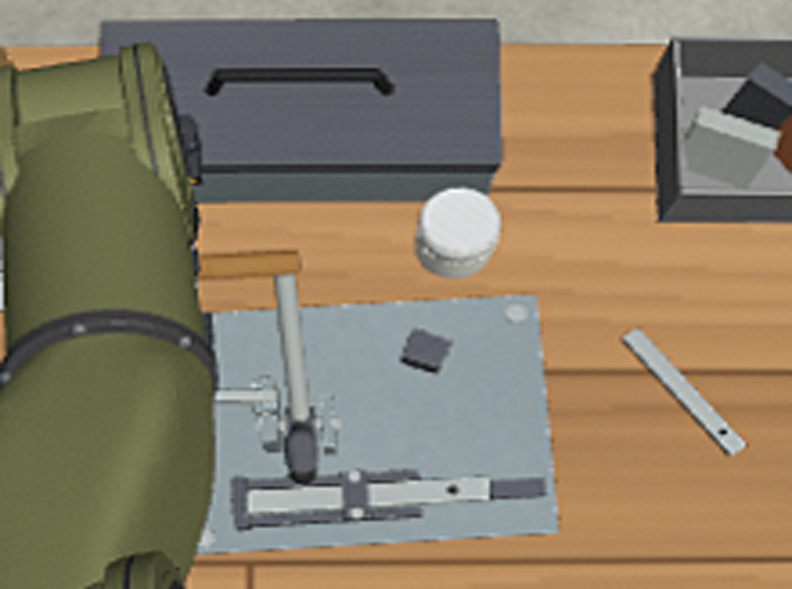

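Call:
send_rows --motion '[[[0,0,0,-0.15,0,0.35,-1],[0,0,0,-0.1,0,0.35,-1],[0,0,0,0,0.3,0,-1],[0,0,0,0,0.3,0,-1],[0,0,0,0,0,0,-1]]]'

```text
clock: 15.58
tool_pos: [0.6705, 0.1108, 0.235]
eef_rot: [0.517, -0.484, 0.483, -0.515]
contact_force: [-0.3, -0.7, 0.2]
opening: 0.996
```

```bash
python3 - <<'E'
from h import *
for i in range(2): s=get_state();d=imaging.snapshot("wrist");print(s["tool_pos"])
plan([115,80,193],lean=0)
im=np.ascontiguousarray(d["img"][:,:,::-1])
d=wristRt(d,s);q=proj(d,c2w(np.load("c.npy"),[[115,0,228],[115,80,228],[126,80,228],[104,80,228]]));print(q)
for p in q: cv2.drawMarker(im,tuple(int(v) for v in p),(0,0,255),0,8,1)
cv2.imwrite("pics/w19.png",im)
E
```

```text
[0.67045292 0.11084528 0.23500872]
[0.67084238 0.11103563 0.23562815]
clock 15.68 TCP clamp [113.5  81.6 236.2] F [0.2 0.6 0.5] open mm 87.6
turn units total [0.02 0.   0.  ] shift units total(tool now) [0.08 2.16 0.08] shift units (target tool axes) [0.08 2.16 0.08]
[[284.69583019 377.09708149]
 [285.30615676 254.74668615]
 [306.15094348 254.75499365]
 [264.46194208 254.72280176]]
```

View pics/w19.png

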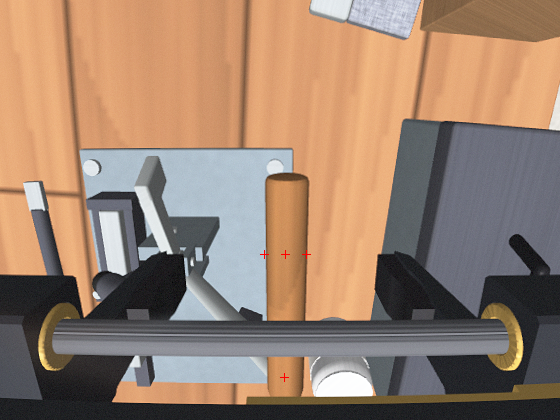

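Call:
send_rows --motion '[[[0,0,0,0,0.5,0.06,-1],[0,0,0,0,0.6,0.06,-1],[0,0,0,0,0.6,0.05,-1],[0,0,0,0,0.45,0,-1],[0,0,0,0,0,0,-1]]]'

```text
clock: 16.1
tool_pos: [0.6738, 0.1119, 0.1903]
eef_rot: [0.518, -0.485, 0.482, -0.515]
contact_force: [-1.2, 0.0, -0.1]
opening: 0.999
```

```bash
python3 - <<'E'
from h import *
for i in range(2): s=get_state();d=imaging.snapshot("wrist")
plan([115,80,193],lean=0)
cv2.imwrite("pics/w20.png",d["img"][:,:,::-1])
E
```

```text
clock 16.2 TCP clamp [117.5  82.1 192.8] F [-0.6 -0.3 -0.6] open mm 88.2
turn units total [0.02 0.01 0.  ] shift units total(tool now) [ 0.11 -0.01 -0.13] shift units (target tool axes) [ 0.11 -0.01 -0.13]
```

View pics/w20.png

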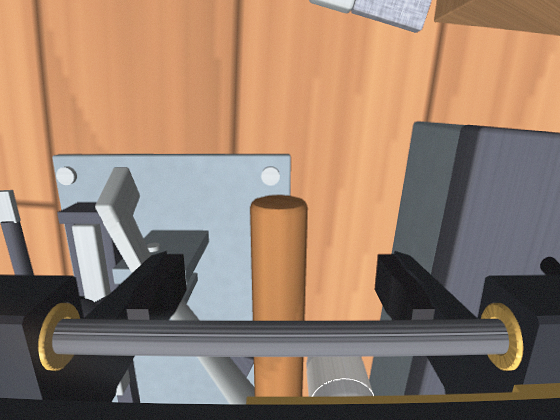

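Centred (grip at column 279). I close on the grip.

Call:
send_rows --motion '[[[0,0,0,0,0,0,0],[0,0,0,0,0,0,0.3],[0,0,0,0,0,0,0.8],[0,0,0,0,0,0,0.8],[0,0,0,0,0,0,0.8]]]' --force 25

```text
clock: 16.62
tool_pos: [0.6759, 0.1122, 0.1941]
eef_rot: [-0.516, 0.483, -0.483, 0.516]
contact_force: [-0.1, 0.2, -0.6]
opening: 0.642
```

Call:
send_rows --motion '[[[0,0,0,0,0,0,0.8],[0,0,0,0,0,0,0.8],[0,0,0,0,0,0,0.8],[0,0,0,0,0,0,0.8],[0,0,0,0,0,0,0.8]]]'

```text
clock: 17.03
tool_pos: [0.6753, 0.1121, 0.1936]
eef_rot: [0.516, -0.484, 0.483, -0.516]
contact_force: [-6.5, 0.5, 0.1]
opening: 0.261
```

```bash
python3 - <<'E'
from h import *
plan([115,80,193],lean=0)
d=imaging.snapshot("wrist");cv2.imwrite("pics/w21.png",d["img"][:,:,::-1])
d=imaging.snapshot("side");cv2.imwrite("pics/side21.png",cv2.resize(d["img"][140:280,240:380,::-1],None,fx=4,fy=4,interpolation=cv2.INTER_CUBIC))
# arc, unlean: TCP along clamp x,z ; tool z=+x, tool y=-z
ph=np.arange(0,21)*.045; a=np.radians(35)-ph; x=200*np.sin(a);z=200*np.cos(a)
for i in range(20): print(i%5+1,round(ph[i+1],3),"ty %.2f tz %.2f"%(-(z[i+1]-z[i])/20,(x[i+1]-x[i])/20),round(x[i+1]-x[0]),round(z[i+1]-z[0]))
E
```

```text
clock 17.03 TCP clamp [117.5  82.1 193.6] F [-6.5  0.5  0.1] open mm 23.0
turn units total [ 0.01  0.01 -0.  ] shift units total(tool now) [ 0.11  0.03 -0.12] shift units (target tool axes) [ 0.11  0.03 -0.12]
1 0.045 ty -0.25 tz -0.37 -7 5
2 0.09 ty -0.23 tz -0.39 -15 10
3 0.135 ty -0.22 tz -0.40 -23 14
4 0.18 ty -0.20 tz -0.40 -31 18
5 0.225 ty -0.18 tz -0.41 -39 21
1 0.27 ty -0.16 tz -0.42 -48 25
2 0.315 ty -0.14 tz -0.43 -56 27
3 0.36 ty -0.12 tz -0.43 -65 30
4 0.405 ty -0.10 tz -0.44 -74 32
5 0.45 ty -0.08 tz -0.44 -83 34
1 0.495 ty -0.06 tz -0.45 -92 35
2 0.54 ty -0.04 tz -0.45 -101 36
3 0.585 ty -0.02 tz -0.45 -110 36
4 0.63 ty -0.00 tz -0.45 -119 36
5 0.675 ty 0.02 tz -0.45 -128 36
1 0.72 ty 0.04 tz -0.45 -136 35
2 0.765 ty 0.06 tz -0.45 -145 34
3 0.81 ty 0.08 tz -0.44 -154 32
4 0.855 ty 0.10 tz -0.44 -163 30
5 0.9 ty 0.12 tz -0.43 -172 28
```

View pics/w21.png

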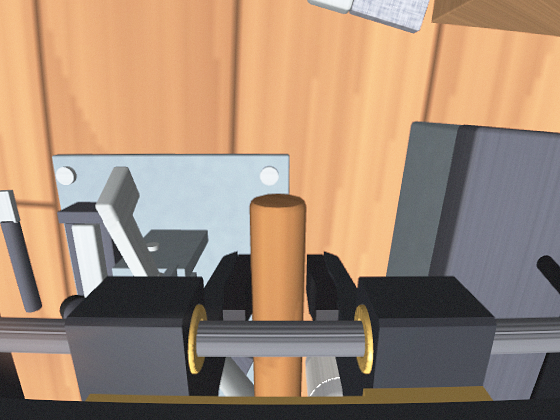

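View pics/side21.png

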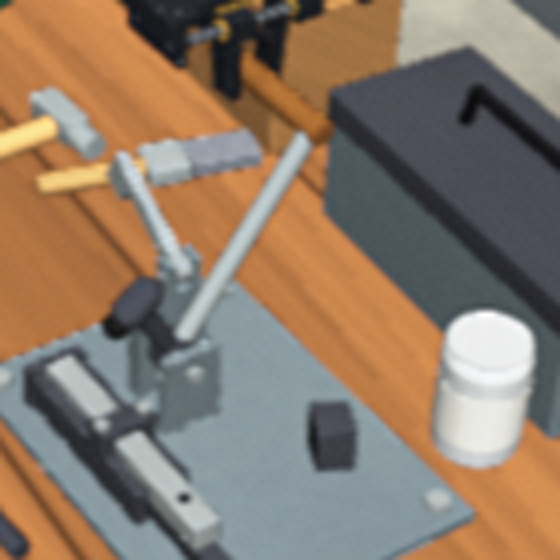

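The grip is held (23 mm) and the catch is right over. I pull the lever along its arc.

Call:
send_rows --motion '[[[0,0,0,0,-0.25,-0.37,0.8],[0,0,0,0,-0.23,-0.39,0.8],[0,0,0,0,-0.22,-0.4,0.8],[0,0,0,0,-0.2,-0.4,0.8],[0,0,0,0,-0.18,-0.41,0.8]]]'

```text
clock: 17.55
tool_pos: [0.6349, 0.1095, 0.2154]
eef_rot: [0.516, -0.484, 0.483, -0.516]
contact_force: [-0.3, 1.0, -7.7]
opening: 0.237
```

Call:
send_rows --motion '[[[0,0,0,0,-0.16,-0.42,0.8],[0,0,0,0,-0.14,-0.43,0.8],[0,0,0,0,-0.12,-0.43,0.8],[0,0,0,0,-0.1,-0.44,0.8],[0,0,0,0,-0.08,-0.44,0.8]]]'

```text
clock: 17.97
tool_pos: [0.5927, 0.1068, 0.2275]
eef_rot: [-0.516, 0.483, -0.483, 0.516]
contact_force: [1.9, 0.3, -9.3]
opening: 0.242
```

```bash
python3 - <<'E'
from h import *
plan([117.5-83,82,193.6+34],lean=0)
d=imaging.snapshot("side");cv2.imwrite("pics/side22.png",cv2.resize(d["img"][120:280,220:380,::-1],None,fx=3.6,fy=3.6,interpolation=cv2.INTER_CUBIC))
E
```

```text
clock 17.97 TCP clamp [ 34.7  82.2 227.5] F [ 1.9  0.3 -9.3] open mm 21.3
turn units total [-0.01  0.01 -0.  ] shift units total(tool now) [ 0.01 -0.   -0.01] shift units (target tool axes) [ 0.01 -0.   -0.01]
```

View pics/side22.png

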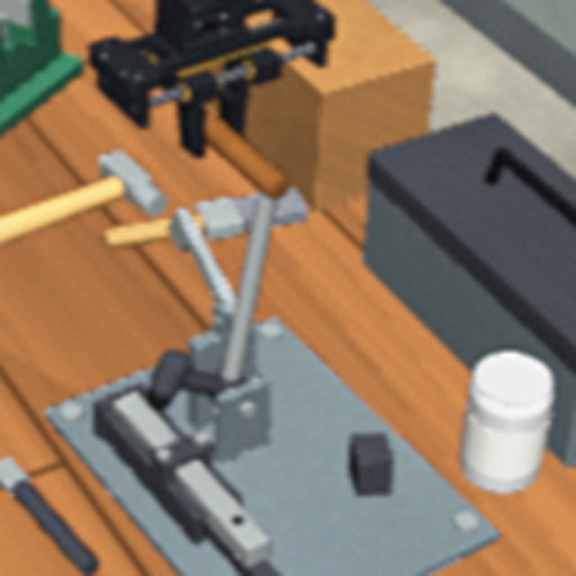

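Call:
send_rows --motion '[[[0,0,0,0,-0.02,-0.45,0.8],[0,0,0,0,0,-0.45,0.8],[0,0,0,0,0,-0.45,0.8],[0,0,0,0,0,-0.45,0.8],[0,0,0,0,0.02,-0.45,0.8]]]' --force 35

```text
clock: 18.43
tool_pos: [0.5515, 0.1044, 0.2298]
eef_rot: [-0.513, 0.482, -0.485, 0.519]
contact_force: [3.6, 0.9, 1.7]
opening: 0.235
```

Call:
send_rows --motion '[[[0,0,0,0,0.05,-0.45,0.8],[0,0,0,0,0.07,-0.45,0.8],[0,0,0,0,0.09,-0.44,0.8],[0,0,0,0,0.1,-0.44,0.8],[0,0,0,0,0.12,-0.43,0.8]]]'

```text
clock: 18.85
tool_pos: [0.5108, 0.102, 0.2234]
eef_rot: [-0.511, 0.48, -0.487, 0.521]
contact_force: [4.8, 0.7, 17.8]
opening: 0.239
```

```bash
python3 - <<'E'
from h import *
plan([117.5-172,82,193.6+28],lean=0)
d=imaging.snapshot("side");cv2.imwrite("pics/side23.png",cv2.resize(d["img"][120:280,220:380,::-1],None,fx=3.6,fy=3.6,interpolation=cv2.INTER_CUBIC))
E
```

```text
clock 18.85 TCP clamp [-47.3  82.7 223.4] F [ 4.8  0.7 17.8] open mm 21.1
turn units total [-0.21  0.01 -0.03] shift units total(tool now) [ 0.03  0.09 -0.36] shift units (target tool axes) [ 0.03  0.09 -0.36]
```

View pics/side23.png

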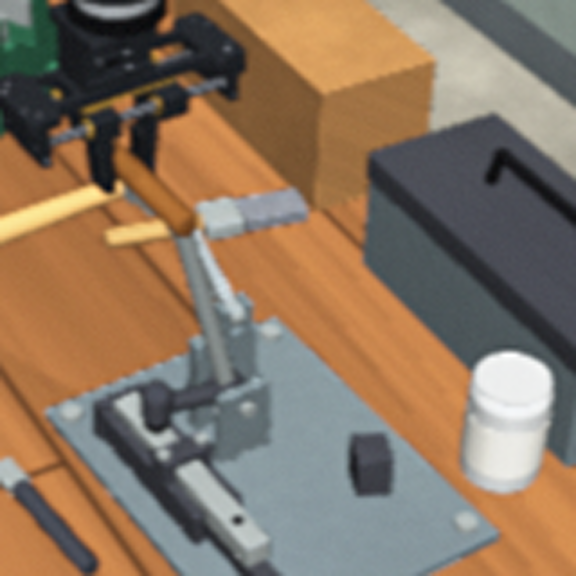

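Call:
send_rows --motion '[[[0,0,0,0,-0.1,-0.1,0.8],[0,0,0,0,-0.05,-0.15,0.8],[0,0,0,0,0,-0.15,0.8],[0,0,0,0,0,-0.1,0.8],[0,0,0,0,0,0,0.8]]]'

```text
clock: 19.32
tool_pos: [0.5027, 0.1012, 0.2226]
eef_rot: [-0.511, 0.48, -0.487, 0.521]
contact_force: [18.3, 2.1, -24.8]
opening: 0.236
```

```bash
python3 - <<'E'
from h import *
plan([117.5-172,82,193.6+28],lean=0)
E
```

```text
clock 19.32 TCP clamp [-55.4  82.4 222.6] F [ 18.3   2.1 -24.8] open mm 20.8
turn units total [-0.22  0.01 -0.02] shift units total(tool now) [0.02 0.05 0.05] shift units (target tool axes) [0.02 0.05 0.05]
```

Call:
send_rows --motion '[[[0,0,0,0,0.05,0,0.8],[0,0,0,0,0.05,-0.05,0.8],[0,0,0,0,0.02,-0.05,0.8],[0,0,0,0,0,-0.05,0.8],[0,0,0,0,0,0,0.8]]]'

```text
clock: 19.73
tool_pos: [0.5023, 0.1013, 0.2221]
eef_rot: [-0.509, 0.479, -0.489, 0.522]
contact_force: [18.3, 1.5, -13.7]
opening: 0.238
```

```bash
python3 - <<'E'
from h import *
plan([117.5-172,82,193.6+28],lean=0)
E
```

```text
clock 19.73 TCP clamp [-55.8  82.5 222.1] F [ 18.3   1.5 -13.7] open mm 21.0
turn units total [-0.29  0.   -0.03] shift units total(tool now) [0.02 0.03 0.06] shift units (target tool axes) [0.02 0.02 0.07]
```

Call:
send_rows --motion '[[[0,0,0,0,0.05,-0.1,0.8],[0,0,0,0,0.05,-0.1,0.8],[0,0,0,0,0,-0.1,0.8],[0,0,0,0,0,0,0.8],[0,0,0,0,0,0,0.8]]]'

```text
clock: 20.15
tool_pos: [0.5018, 0.1013, 0.2218]
eef_rot: [-0.506, 0.476, -0.491, 0.525]
contact_force: [26.0, 1.5, -11.2]
opening: 0.239
```

```bash
python3 - <<'E'
from h import *
plan([117.5-172,82,193.6+28],lean=0)
c=np.load("c.npy")
for n,(x,y,w,h,k) in {"side":(240,140,110,120,5),"top":(205,110,130,110,5)}.items():
    d=imaging.snapshot(n);im=cv2.resize(np.ascontiguousarray(d["img"][y:y+h,x:x+w,::-1]),None,fx=k,fy=k,interpolation=cv2.INTER_CUBIC)
    for phi,col in ((.78,(0,255,255)),(.9,(0,0,255))):
        a=np.radians(35)-phi
        for p in ([200*np.sin(a),-13,64+200*np.cos(a)],[150*np.sin(a),0,64+150*np.cos(a)],[200*np.sin(a),121,64+200*np.cos(a)]):
            q=(proj(d,c2w(c,p))[0]-[x,y]+.5)*k; cv2.drawMarker(im,tuple(int(v) for v in q),col,0,14,1)
    cv2.imwrite(f"pics/{n}24.png",im)
s=get_state();d=imaging.snapshot("wrist");cv2.imwrite("pics/w24.png",d["img"][:,:,::-1])
E
```

```text
clock 20.15 TCP clamp [-56.3  82.6 221.8] F [ 26.    1.5 -11.2] open mm 21.0
turn units total [-0.43 -0.01 -0.04] shift units total(tool now) [0.03 0.01 0.09] shift units (target tool axes) [0.03 0.01 0.09]
```

View pics/side24.png

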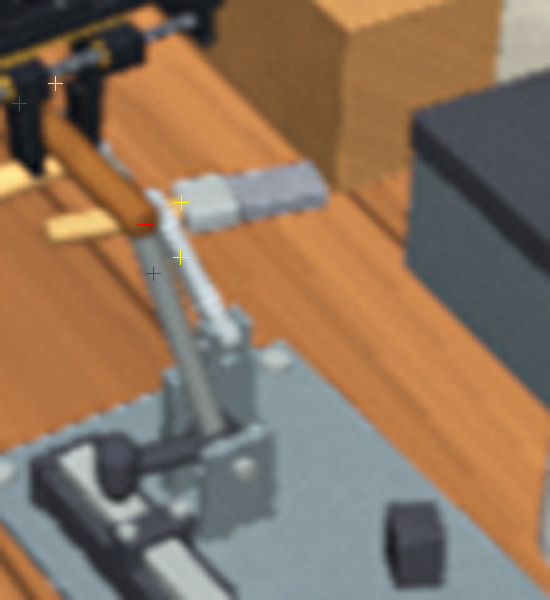

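View pics/top24.png

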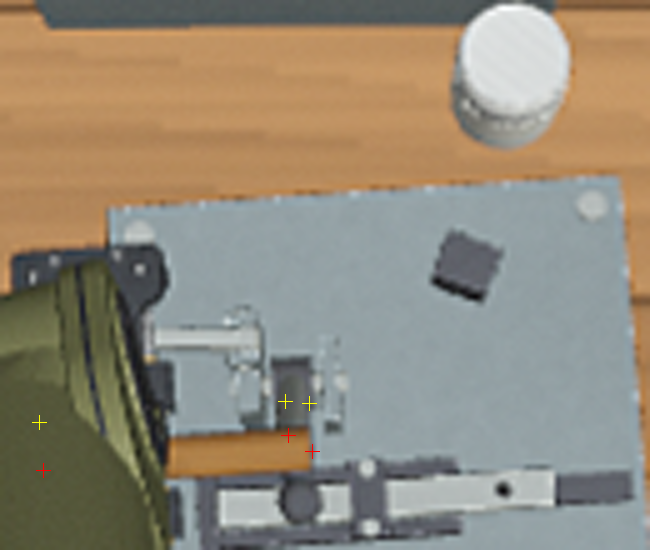

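View pics/w24.png

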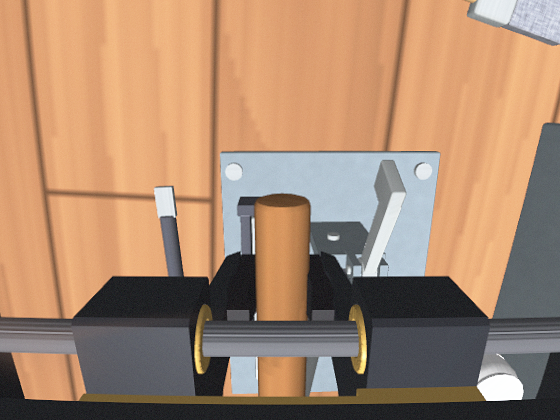

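Both views put the lever on the 0.9 marker, and extra pull raises the force without moving it, so it is on its end stop. I hold to check that it stays.

Call:
send_rows --motion '[[[0,0,0,0,0,0,0.8],[0,0,0,0,0,0,0.8],[0,0,0,0,0,0,0.8],[0,0,0,0,0,0,0.8],[0,0,0,0,0,0,0.8]]]'

```text
clock: 20.72
tool_pos: [0.5018, 0.1013, 0.2218]
eef_rot: [-0.506, 0.476, -0.491, 0.525]
contact_force: [26.3, 0.3, -10.6]
opening: 0.242
```

Call:
send_rows --motion '[[[0,0,0,0,0,0,0.8],[0,0,0,0,0,0,0.8],[0,0,0,0,0,0,0.8],[0,0,0,0,0,0,0.8],[0,0,0,0,0,0,0.8]]]'

```text
clock: 21.13
tool_pos: [0.5018, 0.1013, 0.2218]
eef_rot: [-0.506, 0.476, -0.491, 0.525]
contact_force: [25.5, -0.3, -12.0]
opening: 0.239
```

```bash
python3 - <<'E'
from h import *
plan([-56.3,82.6,221.8],lean=0)
d=imaging.snapshot("top");c=np.load("c.npy");print("bar rear pred crop",(proj(d,c2w(c,[-70,-150,52]))[0]-[205,110]+.5)*5)
d=imaging.snapshot("top");cv2.imwrite("pics/top25.png",d["img"][:,:,::-1])
E
```

```text
clock 21.13 TCP clamp [-56.4  82.6 221.8] F [ 25.5  -0.3 -12. ] open mm 21.0
turn units total [-0.43 -0.01 -0.04] shift units total(tool now) [-0. -0.  0.] shift units (target tool axes) [-0. -0.  0.]
bar rear pred crop [554.4518155  492.43967559]
```

View pics/top25.png

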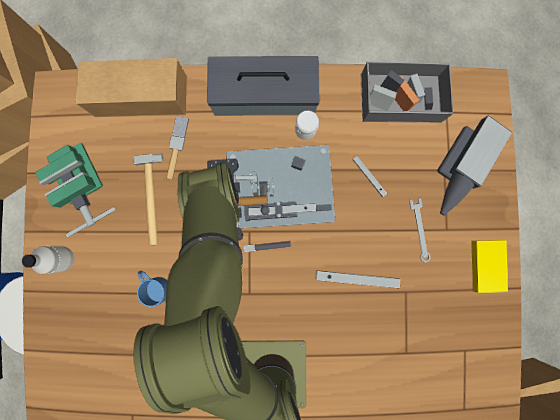

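The pose and force hold steady, the bar's rear end is where predicted for home, and the other things lie where they were. I hand the job in.

```bash
python3 -c "
from plant import job,get_state
print(job.finish_job()); s=get_state(); print(s['clock'],s['tool_pos'],s['contact_force'],s['opening'])"
```

```text
the job is handed in; nothing more can be done
None
the job is handed in; nothing more can be done
```

I slid the bar home against the stop, flipped the catch right over, then pulled the lever to its end stop. I handed in at about 21 s, still holding the lever; no verdict is reported.

**Last checks**
- **Bar:** it stayed put under a 12 N push against the stop. Its rear end appears within a pixel of where it should be when home.
- **Catch:** both the side and wrist views show it flipped over; its exact angle was not measured.
- **Lever:** both outside views match 0.9 rad. For the last 0.8 s before hand-in the pose did not move, with about 21 N of pull along the arc against the roughly 13 N spring. The top view shows the foot on the bar.
- **Other things:** they look unmoved in the last top view.

**What failed or disagreed**
- **First grasp missed:** the jaws closed on nothing just above the bar, without moving it. The pictures put the fingertips about 15 mm behind the reported TCP, not 14 mm ahead as stated. I used the measured value from then on and the later grasps held.
- **Tab position:** two wrist views of the catch tab differed by about 2 mm, so I centred the jaws on it by eye in the pictures.
- **Sideways load on the lever:** forces across the lever's arc reached about 29 N near the end of the pull; I reduced that before handing in.
- **After hand-in:** I could not read the state any more.

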